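# Put the piping nozzles away in the screw-ring jar

## Task

Put the piping nozzles away: take the funnel out of the jar's mouth and put it in the tray, then drop every nozzle from the bench into the jar. Then seat the knobbed lid disk flat in the jar's mouth and screw the ring down over it, clockwise, until it is properly tight. Leave the rest of the things on the bench where they are.

Things in the scene. Friction and masses are not known exactly. Their poses are not given: they have to be found in the camera images.
- jar_mouth (a point): Centre of the jar's mouth at rim height; z up along its axis. White ceramic jar held fast in a fixed holder. Rim 105 mm above the bench, 52 mm outside, neck 22 mm tall, body 74 mm across, inner floor 89 mm below the rim, domed up 19 mm in the middle. The mouth is counterbored 46 mm across, 4 mm deep (the lid lies in it); below is a hole 39 mm across, through which nozzles drop.
- jar: The same jar; origin on the bench under its centre. Outside its neck are three equal thread bars, 3 mm thick, out to 60 mm diameter, each running 120 degrees round and falling 8 mm clockwise seen from above: turning the ring clockwise screws it down.
- funnel_rim (a point): Steel funnel 54 mm tall. Point on its axis, 45 mm above the spout tip, half-way up the straight upper part of the bowl (62 mm across, 18 mm tall; grip there). Flat underside (52 mm across) 20 mm above the tip; spout 32 mm across. At the start it stands in the jar's mouth, underside on the rim. It also stands on its spout on a floor. z up its axis.
- tray_in (a point): Centre of the inner floor (4 to 5 mm above the bench) of a fixed aluminium tray, 180 mm along its x, 160 mm along its y, walls 30 mm high and 4 mm thick.
- nozzle1_center (a point): Steel piping nozzle: a cone 34 mm tall, 18 mm across over its lowest 8 mm, then tapering to 8 mm at the tip. Point on its axis 17 mm above its base; z from base to tip. Stands on its base on the bench at the start. Two to four nozzles are there (None if absent).
- nozzle2_center (a point): Steel piping nozzle: a cone 34 mm tall, 18 mm across over its lowest 8 mm, then tapering to 8 mm at the tip. Point on its axis 17 mm above its base; z from base to tip. Stands on its base on the bench at the start. Two to four nozzles are there (None if absent).
- nozzle3_center (a point): Steel piping nozzle: a cone 34 mm tall, 18 mm across over its lowest 8 mm, then tapering to 8 mm at the tip. Point on its axis 17 mm above its base; z from base to tip. Stands on its base on the bench at the start. Two to four nozzles are there (None if absent).
- nozzle4_center (a point): Steel piping nozzle: a cone 34 mm tall, 18 mm across over its lowest 8 mm, then tapering to 8 mm at the tip. Point on its axis 17 mm above its base; z from base to tip. Stands on its base on the bench at the start. Two to four nozzles are there (None if absent).
- lid_knob (a point): The lid: a loose steel disk 43.8 mm across, 5.5 mm thick, lower edge bevelled, with a round knob 14 mm across and 14 mm tall on its middle. Point: centre of the knob, 12.5 mm above the disk's underside; z up. Lies on the bench, knob up. Seated, its underside is 4 mm below the jar's rim and this point 8.5 mm above it.
- lid: The same lid; origin at the centre of the disk's underside.
- ring_center (a point): The screw ring: aluminium, knurled, 67.6 mm across, 17 mm tall, a 32 mm hole in its top (the knob stands through it), three inner thread tabs (to 55 mm diameter, 3 mm thick) at its lower edge 120 degrees apart. Point on its axis, 8.5 mm above its underside; z up. Lies on the bench right way up.
- ring: Same ring, origin at underside centre. Set level on the neck at any yaw its centre is up to 8 mm above the rim, tabs on the thread bars. Clockwise it sinks 8 mm per 120 deg, runs off a bar and drops loose on to the lid (centre 4 mm below rim); 75 deg or so on it gets tight: the moment rises from near 0 to 0.8 N m, and 20 deg later it meets a hard stop. Up to 220 deg in all: several grips. Stays tight.
- cup: Clutter (mm): small open steel measuring cup without a handle, rim 64 across, 50 high; origin at its underside; to be left alone.
- cutter: Clutter (mm): thin plain steel hoop (a pastry cutter) 52 across, 28 high, open at both ends; it is not the ring; origin at its underside; to be left alone.
- oil: Clutter (mm): amber oil bottle 60 across, 190 high; origin at its underside; to be left alone.
- tin: Clutter (mm): food can 74 across, 110 high; origin at its underside; to be left alone.
- spatula: Clutter (mm): spatula lying flat; origin at its underside; to be left alone.
- brush: Clutter (mm): pastry brush lying flat; origin at its underside; to be left alone.
Not all that is in view belongs to the job. There is more than one size of the ring; the one meant has the size given above.

How it is judged (in metres and radians):
On the way, in this order (a step that is already met when the one before it is completed fails the run):
1. the funnel is in the tray (x of funnel_rim in the frame of tray_in between -0.08 and 0.08 m and y of funnel_rim in the frame of tray_in between -0.07 and 0.07 m and z of funnel_rim in the frame of tray_in below 0.06 m), for 0.2 s.
2. every nozzle is in the jar (horizontal distance between each of nozzle1_center, nozzle2_center, nozzle3_center, nozzle4_center and jar_mouth below 0.034 m and z of each of nozzle1_center, nozzle2_center, nozzle3_center, nozzle4_center in the frame of jar_mouth below -0.03 m), for 0.2 s.
3. the lid lies flat in the jar's mouth (horizontal distance between lid_knob and jar_mouth below 0.0025 m and z of lid_knob in the frame of jar_mouth between 0.006 and 0.0105 m and angle between lid_knob's own z axis and vertical below 0.06 rad), for 0.2 s.
4. the ring is screwed tight on the lid (all of step 3 and horizontal distance between ring_center and jar_mouth below 0.003 m and z of ring_center in the frame of jar_mouth below -0.0028 m and angle between ring_center's own z axis and vertical below 0.06 rad and contact force between ring and lid above 4 N), for 0.2 s.
At the end, for the whole second after the job is handed in: Funnel in the tray; every nozzle in the jar (centre 30 mm or more below the rim); lid flat in the mouth (within 2.5 mm of the axis, 2 mm of seated height, 0.06 rad); ring down on it (within 3 mm of the axis, centre 2.8 mm or more below the rim, 0.06 rad), pressing on it with over 4 N; all at rest (all of step 1 and all of step 2 and all of step 4 and linear speed of each of ring, lid below 0.02 m/s); the robot touches nothing.
It fails at once if a bystander (cup, cutter, bottle, can, spatula, brush) is moved over 50 mm (distance of any of cup, cutter, oil, tin, spatula, brush from where it was at the start of the episode above 0.05 m).
Of nozzle1, nozzle2, nozzle3, nozzle4 only 2 to 4 are there at a start; the rules pass over those that are not, and their reading is None.
At some moment in a run one of lid, ring may be knocked a few centimetres aside while the robot is not near it.
Once in a run the grip may slacken for a moment while it holds something.
It also fails if it takes over 210 s, if anything falls off the work surface, if the arm or the gripper's body presses on something with over 40 N, if the wrist force passes 120 N, or if a joint passes its speed limit or range.

## Robot

A 7-joint arm with a two-finger parallel gripper is mounted at the origin on the work surface. World frame = base frame: x ahead of the robot, y to its left, z up, the work surface at z = 0. Lengths are in mm, angles in rad, forces in N, time in s.
With the tool pointing down it reaches from about 400 to 875 mm from the base axis. Payload 19.3 kg.
Tool frame: the origin (TCP) lies at the very end of the fingers, on their centre line; the grasp point (between the pads) lies 19 mm behind it; z points along the fingers, y is the line along which they close (so a half turn about z gives the same grasp; the last joint's range is limited). The gripper opens to 85 mm and grips with 20 to 120 N. Pads are 22 mm wide; open, the fingers measure 114 mm over their backs; the gripper's body (76 mm by 85 mm) begins 54 mm behind the grasp point. The pads swing forward as they close: fully open they stand 13 mm farther back than shut.
Start: joints at [-1.383, 0.521, -0.036, 1.599, 0.021, 1.021, -0.113], TCP at [159.365, 604.332, 207.391] pointing down, gripper open.
Joint ranges: [-2.91, 2.91], [-0.3, 2.13], [-1.5, 1.42], [0.17, 2.43], [-1.26, 4.41], [0.16, 1.93], [-2.52, 2.52]. Speed limits (rad/s): [1.89, 1.89, 2.39, 2.39, 3.01, 3.01, 3.01].

## Interface

Orientations are given as a unit quaternion [x, y, z, w].
In Python, from workcell import robot gives the robot as it stands.
- The arm moves only by the tool arm_command, never from a script. Its argument "targets" is a list of rows, each an object of numbers: "dx", "dy", "dz": the shift along the tool's x, y, z in m; "rx", "ry", "rz": the turn, a rotation vector about the tool's x, y, z in rad; "hand": the opening, from 0 (shut) to 1 (fully open). A call has 1 to 8 rows; each row shifts and turns the commanded pose from where the row before left it, along the tool's axes as they then stand; what a row does not reach is not made up. A row lasts 1/10 s, in which the tool goes at most 50 mm and 8.59 degrees, less where a joint would pass 70% of its speed; a pose out of reach is approached as far as the arm can. A call with a gripper value outside its range is refused whole. The fingers move at their own pace and stop on an object; "grip_force" is the grip in N (left out, the last holds). Time passes only in rows, so rows that do not move let the fingers close. It gives the time, the measured TCP pose, the force, the opening and the grip force at its end, in the units of the state.
- robot.observe(): the state, without advancing time (a new reading comes with each control period).
- robot.camera(name): name is "scene" or "top"; returns a dict with "img" (420x560x3 uint8, red, green, blue), "z_map" (420x560 float32, mm along the optical axis (not along the pixel's ray), 0 where there is no reading), "vfov" (degrees; the focal length in pixels is half the picture's height over the tangent of half this angle, whatever the lens; pixels are square), "cx", "cy" (the principal point, pixels), "distortion" ([k1, k2, p1, p2, k3] as OpenCV has them; the pictures are not rectified), "world_to_cam" (4x4, takes a point from world to camera coordinates). Camera axes: x right, y up, looking along -z (the intrinsics and any distortion apply to the point x, -y, -z); pixel columns grow to the right and rows downward; lengths in mm; the calibration is good to about 2 mm. A picture is of the moment at which its call begins.
- robot.finish_job(): hands the job in; it is judged then, once.
The state is a dict: "clock": time; "q": joint angles; "dq": joint speeds; "effort": joint torques, N m; "position": TCP position; "eef_rot": TCP orientation; "contact_force": force on the tool from outside, world axes, zero at the start; "moment": the same for the moment, N m; "width": finger opening in mm; "grip_force": force on a finger pad.
Only numpy, scipy, OpenCV 4.12 (cv2) and the standard library are available. Lean on these libraries where they do the work, as an engineer would, in place of code of your own. Each camera call takes 0.05 s, during which the arm holds its last target. There are 200 camera calls.

## Working session

There is one attempt and no reset: what is moved stays moved. The work goes in short steps, Python scripts to look and compute and a tool call to move; the robot and the scene stay as the last step left them, time stands still between calls to the robot, and variables do not carry over. Pictures are saved under pics/ and viewed, at most 14 in all, crops included, and the job is handed in when it is done.

Besides the shell and the picture viewer there is one more tool, called after "Emit:" in YAML: its name, and indented under it one key for each argument. arm_command: Moves the arm, as the interface text tells. Its arguments: {"type":"object","properties":{"targets":{"type":"array","items":{"type":"object","properties":{"dx":{"type":"number"},"dy":{"type":"number"},"dz":{"type":"number"},"rx":{"type":"number"},"ry":{"type":"number"},"rz":{"type":"number"},"hand":{"type":"number"}}}},"grip_force":{"type":"number"}},"required":["targets"]}

```bash
ls; mkdir -p pics; cat > h.py <<'E'
import numpy as np, cv2
from workcell import robot
from scipy.spatial.transform import Rotation as R
def cam(name):
    c=robot.camera(name); h=c["img"].shape[0]
    f=h/2/np.tan(np.radians(c["vfov"])/2)
    c["K"]=np.array([[f,0,c["cx"]],[0,f,c["cy"]],[0,0,1.]]); c["D"]=np.array(c["distortion"],float)
    c["W"]=np.array(c["world_to_cam"]); return c
def cloud(c):
    h,w=c["z_map"].shape
    u,v=np.meshgrid(np.arange(w),np.arange(h))
    p=cv2.undistortPoints(np.stack([u,v],-1).reshape(-1,1,2).astype(np.float64),c["K"],c["D"]).reshape(h,w,2)
    z=c["z_map"]; P=np.stack([p[...,0]*z,-p[...,1]*z,-z,np.ones_like(z)],-1)
    X=(P@np.linalg.inv(c["W"]).T)[...,:3]; X[z==0]=np.nan; return X
def pix(c,u,v,zw):  # world point on plane z=zw
    p=cv2.undistortPoints(np.array([[[u,v]]],float),c["K"],c["D"])[0,0]
    Wi=np.linalg.inv(c["W"]); o=Wi[:3,3]; d=Wi[:3,:3]@np.array([p[0],-p[1],-1])
    return o+d*(zw-o[2])/d[2]
def save(c,name,crop=None,s=1):
    im=c["img"][...,::-1]
    if crop: x0,y0,x1,y1=crop; im=im[y0:y1,x0:x1]
    cv2.imwrite("pics/"+name,cv2.resize(im,None,fx=s,fy=s,interpolation=cv2.INTER_CUBIC))
def rel(target,yaw=None):
    "shift in tool axes (m) from the measured pose to world target (mm)"
    s=robot.observe(); Rm=R.from_quat(s["eef_rot"])
    return Rm.inv().apply(np.array(target)-s["position"])/1000
def st():
    s=robot.observe(); Rm=R.from_quat(s["eef_rot"]).as_matrix()
    print("t",round(s["clock"],2),"p",np.round(s["position"],1),"x",np.round(Rm[:,0],3),"y",np.round(Rm[:,1],3),"z",np.round(Rm[:,2],3),"w",round(s["width"],1),"g",round(s["grip_force"],1),"F",np.round(s["contact_force"],1),"M",np.round(s["moment"],2),"q",np.round(s["q"],2))
E
python3 - <<'E'
from h import *
st()
for n in("top","scene"):
    c=cam(n); save(c,n+"0.png",None,1.42); print(n,np.round(np.linalg.inv(c["W"]),2).tolist(),c["K"][0,0],c["D"])
    np.savez(n+"0.npz",img=c["img"],X=cloud(c))
E
```

```text
pics
t 0.0 p [159.3 604.  206.8] x [-0.967  0.255 -0.   ] y [ 0.255  0.967 -0.001] z [-0.    -0.001 -1.   ] w 85.4 g 0.0 F [-0.1 -0.9  0.3] M [ 0.05 -0.    0.02] q [-1.38  0.52 -0.04  1.6   0.02  1.02 -0.11]
top [[-0.01, 0.98, -0.21, 309.39], [-1.0, -0.01, -0.0, -64.22], [-0.0, 0.21, 0.98, 1328.34], [0.0, 0.0, 0.0, 1.0]] 478.81180746256496 [-0.01822052  0.          0.          0.          0.        ]
scene [[-0.31, -0.82, 0.49, 1173.79], [0.95, -0.26, 0.16, 145.28], [-0.01, 0.52, 0.86, 1206.97], [0.0, 0.0, 0.0, 1.0]] 452.94584215819896 [-0.0672694  0.         0.         0.         0.       ]
```

View pics/top0.png

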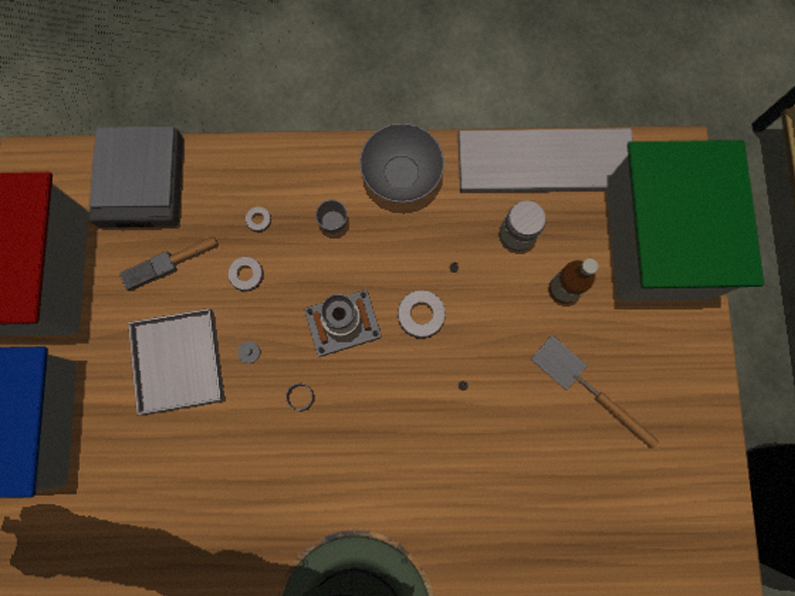

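View pics/scene0.png

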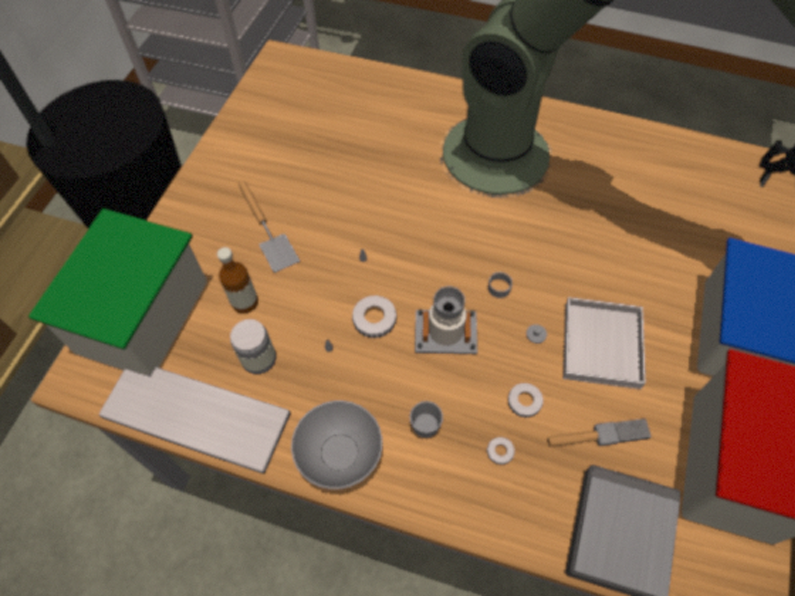

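Top picture (view px, 1.42x):
- Funnel in the jar at (340,312), tray at (176,362), lid at (249,352).
- Nozzles at (454,267) and (463,385).
- Ring candidates: small (258,219), medium (245,273), large (421,314). The hoop at (300,397) is the cutter and the cup is at (332,218).

Next I measure the sizes.

```bash
python3 - <<'E'
from h import *
d={n:np.load(n+"0.npz") for n in("top","scene")}
def blob(n,u,v,r,z0,z1):
    u,v=u/1.42,v/1.42; X=d[n]["X"]; r/=1.42
    vv,uu=np.mgrid[:420,:560]; m=(np.hypot(uu-u,vv-v)<r)&(X[...,2]>z0)&(X[...,2]<z1)
    P=X[m]; 
    if len(P)<3: return None
    (cx,cy),rad=cv2.minEnclosingCircle(P[:,:2].astype(np.float32))
    return np.round([cx,cy,2*rad,P[:,2].max(),np.median(P[:,2]),*np.percentile(P[:,2],[10,90])],1),np.round(P.mean(0),1),len(P)
T=dict(small=(258,219,22,8,40),med=(245,273,28,8,40),large=(421,314,34,8,40),lid=(249,352,20,3,40),lidknob=(249,352,20,12,40),n1=(454,267,14,5,60),n2=(463,385,14,5,60),cutter=(300,397,22,15,60),cup=(332,218,25,30,80),funnel=(340,310,32,120,160),tray=(176,362,75,24,45))
for k,a in T.items(): print(k,blob("top",*a))
S=dict(small=(501,450,22,8,40),med=(525,400,28,8,40),large=(374,316,34,8,40),lid=(537,334,20,3,40),lidknob=(537,334,20,12,40),n1=(328,345,14,5,60),n2=(362,255,14,5,60),cutter=(500,285,22,15,60),cup=(426,420,25,30,80),funnel=(448,300,32,120,160),tray=(605,342,75,24,45))
print()
for k,a in S.items(): print(k,blob("scene",*a))
X=d["top"]["X"]; vv,uu=np.mgrid[:420,:560]; m=(np.hypot(uu-124,vv-255)<60)&(X[...,2]>20)&(X[...,2]<45)
print(cv2.minAreaRect(X[m][:,:2].astype(np.float32)))
im=d["top"]["img"][...,::-1]
g=[cv2.resize(im[y-25:y+25,x-25:x+25],(390,290),interpolation=2) for x,y in((182,154),(173,192),(296,221),(175,248))]
cv2.imwrite("pics/c1.png",np.vstack([np.hstack(g[:2]),np.hstack(g[2:])]))
E
```

```text
small (array([761.3, 196. ,  68.3,  20.6,  13.4,   9.8,  17. ]), array([752.1, 195.5,  13.4]), 193)
med (array([638.4, 218.2,  93.2,  23.5,  17.2,  12.7,  20.9]), array([636.3, 216.5,  17. ]), 366)
large (array([ 550.7, -131.7,   95.3,   31.2,   23.7,   19.4,   27.1]), array([ 548.6, -131. ,   23.3]), 695)
lid (array([480.7, 206.5,  80.1,  23.5,   5.7,   3.6,  11.6]), array([481.8, 207.8,   7.1]), 263)
lidknob (array([477.6, 209. ,  31.5,  23.5,  18.6,  13. ,  21.1]), array([479.9, 207.8,  18.4]), 25)
n1 (array([ 648.2, -202.6,   54. ,   38.1,   12.9,    5.7,   31.2]), array([ 644.5, -199.9,   16.4]), 47)
n2 (array([ 407.9, -209.1,   48.5,   42. ,   15.9,    5.7,   35.2]), array([ 408. , -207.6,   17.7]), 46)
cutter (array([392.4, 104.9,  52. ,  35.5,  26.7,  18.6,  31.1]), array([392.8, 106. ,  25.7]), 81)
cup (array([745.9,  43.2,  63.5,  59.4,  46.7,  34.2,  51.9]), array([750.9,  45.1,  44.6]), 164)
funnel (array([535.3,  23.5,  61.7, 146.5, 136.4, 121.5, 140.9]), array([537.8,  24. , 133.1]), 144)
tray (array([463.6, 347.2, 240.1,  38.3,  30.1,  26.2,  33.5]), array([462.5, 350.
[... 537 characters left out ...]
654.7, -192.2,   26.8,   38.2,   17.9,    6.8,   34.4]), array([ 650.6, -198.7,   19.4]), 38)
n2 (array([ 406.9, -217.7,   38.6,   36.5,   15.4,    6.8,   32.6]), array([ 412.7, -209.5,   17.8]), 36)
cutter (array([393. , 104.1,  54.9,  32.1,  23.4,  16.7,  27.7]), array([394.5, 103.6,  22.6]), 97)
cup (array([747. ,  41.7,  66.1,  54.1,  44.2,  32.8,  50.7]), array([742.8,  40.7,  42.8]), 184)
funnel (array([537.9,  23.2,  65. , 142.3, 131.6, 122.7, 139.2]), array([537. ,  22.7, 131.2]), 191)
tray (array([466.3, 344.6, 239.5,  35.4,  27.9,  24.8,  31.1]), array([465.1, 345.8,  28. ]), 354)
((468.79742431640625, 315.1399230957031), (181.07473754882812, 227.40420532226562), 9.089617729187012)
```

View pics/c1.png

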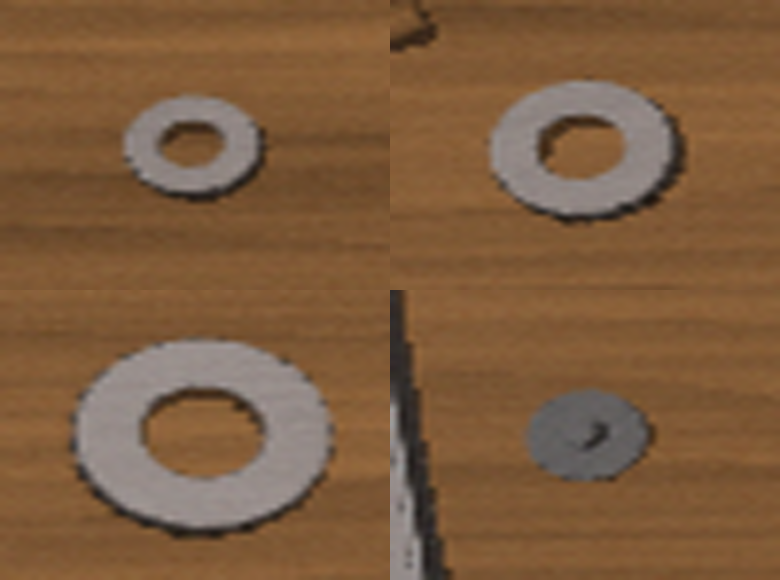

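Medium ring measures about 69 mm at (640,216), so that is the one; the others are about 52 and 97 mm. Lid is at (483,206), with two nozzles at (648,-199) and (410,-208). Moving to the funnel.

Emit:
arm_command:
  targets:
    - {"dx":-0.032,"dy":-0.029,"hand":1}
    - {"dx":-0.032,"dy":-0.029}
    - {"dx":-0.032,"dy":-0.029}
    - {"dx":-0.032,"dy":-0.029}
    - {"dx":-0.032,"dy":-0.029}
    - {"dx":-0.032,"dy":-0.029}
    - {"dx":-0.032,"dy":-0.029}
    - {"dx":-0.032,"dy":-0.029}

```text
$.targets[0]: bad value
```

Emit:
arm_command:
  targets:
    - {"dx":-0.032,"dy":-0.029}
    - {"dx":-0.032,"dy":-0.029}
    - {"dx":-0.032,"dy":-0.029}
    - {"dx":-0.032,"dy":-0.029}
    - {"dx":-0.032,"dy":-0.029}
    - {"dx":-0.032,"dy":-0.029}
    - {"dx":-0.032,"dy":-0.029}
    - {"dx":-0.032,"dy":-0.029}

```text
$.targets[0]: bad value
```

```bash
python3 -c "
from h import *
st(); print(rel([536.6,23.4,109]))"
```

```text
t 0.1 p [159.3 604.  206.9] x [-0.967  0.255 -0.   ] y [ 0.255  0.967 -0.001] z [-0.    -0.001 -1.   ] w 85.0 g 0.0 F [ 0.5  0.7 -0.6] M [-0.    0.06  0.01] q [-1.38  0.52 -0.04  1.6   0.02  1.02 -0.11]
[-0.51287769 -0.46514233  0.09838552]
```

Emit:
arm_command:
  targets:
    - {"dx":-0.032,"dy":-0.029,"dz":0,"rx":0,"ry":0,"rz":0,"hand":1}
    - {"dx":-0.032,"dy":-0.029,"dz":0,"rx":0,"ry":0,"rz":0,"hand":1}
    - {"dx":-0.032,"dy":-0.029,"dz":0,"rx":0,"ry":0,"rz":0,"hand":1}
    - {"dx":-0.032,"dy":-0.029,"dz":0,"rx":0,"ry":0,"rz":0,"hand":1}
    - {"dx":-0.032,"dy":-0.029,"dz":0,"rx":0,"ry":0,"rz":0,"hand":1}
    - {"dx":-0.032,"dy":-0.029,"dz":0,"rx":0,"ry":0,"rz":0,"hand":1}
    - {"dx":-0.032,"dy":-0.029,"dz":0,"rx":0,"ry":0,"rz":0,"hand":1}
    - {"dx":-0.032,"dy":-0.029,"dz":0,"rx":0,"ry":0,"rz":0,"hand":1}

```text
clock: 0.9
position: [348.4, 313.1, 207.4]
eef_rot: [0.129, 0.992, -0.0, -0.0]
contact_force: [1.5, 0.1, 0.6]
width: 85.6
grip_force: 0.0
```

Emit:
arm_command:
  targets:
    - {"dx":-0.032,"dy":-0.029,"dz":0,"rx":0,"ry":0,"rz":0,"hand":1}
    - {"dx":-0.032,"dy":-0.029,"dz":0,"rx":0,"ry":0,"rz":0,"hand":1}
    - {"dx":-0.032,"dy":-0.029,"dz":0,"rx":0,"ry":0,"rz":0,"hand":1}
    - {"dx":-0.032,"dy":-0.029,"dz":0,"rx":0,"ry":0,"rz":0,"hand":1}
    - {"dx":-0.032,"dy":-0.029,"dz":0,"rx":0,"ry":0,"rz":0,"hand":1}
    - {"dx":-0.032,"dy":-0.029,"dz":0,"rx":0,"ry":0,"rz":0,"hand":1}
    - {"dx":-0.032,"dy":-0.029,"dz":0,"rx":0,"ry":0,"rz":0,"hand":1}
    - {"dx":-0.032,"dy":-0.029,"dz":0,"rx":0,"ry":0,"rz":0,"hand":1}

```text
clock: 1.7
position: [536.7, 23.5, 207.3]
eef_rot: [0.128, 0.992, -0.0, -0.0]
contact_force: [0.4, 1.1, 0.4]
width: 85.4
grip_force: 0.0
```

Emit:
arm_command:
  targets:
    - {"dx":0,"dy":0,"dz":0.04,"rx":0,"ry":0,"rz":0,"hand":1}
    - {"dx":0,"dy":0,"dz":0.03,"rx":0,"ry":0,"rz":0,"hand":1}
    - {"dx":0,"dy":0,"dz":0.02,"rx":0,"ry":0,"rz":0,"hand":1}
    - {"dx":0,"dy":0,"dz":0.008,"rx":0,"ry":0,"rz":0,"hand":1}
    - {"dx":0,"dy":0,"dz":0,"rx":0,"ry":0,"rz":0,"hand":1}

```text
clock: 2.2
position: [535.7, 25.0, 108.8]
eef_rot: [0.129, 0.992, -0.0, -0.001]
contact_force: [0.8, 0.7, 0.0]
width: 85.2
grip_force: 0.0
```

Emit:
arm_command:
  targets:
    - {"dx":0,"dy":0,"dz":0,"rx":0,"ry":0,"rz":0,"hand":0}
    - {"dx":0,"dy":0,"dz":0,"rx":0,"ry":0,"rz":0,"hand":0}
    - {"dx":0,"dy":0,"dz":0,"rx":0,"ry":0,"rz":0,"hand":0}
    - {"dx":0,"dy":0,"dz":0,"rx":0,"ry":0,"rz":0,"hand":0}
    - {"dx":0,"dy":0,"dz":0,"rx":0,"ry":0,"rz":0,"hand":0}
    - {"dx":0,"dy":0,"dz":0,"rx":0,"ry":0,"rz":0,"hand":0}
    - {"dx":0,"dy":0,"dz":0,"rx":0,"ry":0,"rz":0,"hand":0}
    - {"dx":0,"dy":0,"dz":0,"rx":0,"ry":0,"rz":0,"hand":0}
  grip_force: 50

```text
clock: 3.0
position: [536.0, 24.8, 109.6]
eef_rot: [0.129, 0.992, -0.0, 0.0]
contact_force: [0.8, -0.0, -0.3]
width: -0.1
grip_force: 0.0
```

```bash
python3 -c "
from h import *
st()"
```

```text
t 3.0 p [536.   24.8 109.6] x [-0.967  0.255 -0.   ] y [ 0.255  0.967 -0.   ] z [ 0. -0. -1.] w -0.1 g 0.0 F [ 0.8 -0.  -0.3] M [ 0.02  0.03 -0.01] q [-0.28  0.52  0.16  1.93 -0.13  0.7   1.27]
```

The fingers closed fully on nothing. Taking a look.

```bash
python3 -c "
from h import *
c=cam('scene'); save(c,'s1.png',(230,150,400,290),4.5)"
```

```text
(no output)
```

View pics/s1.png

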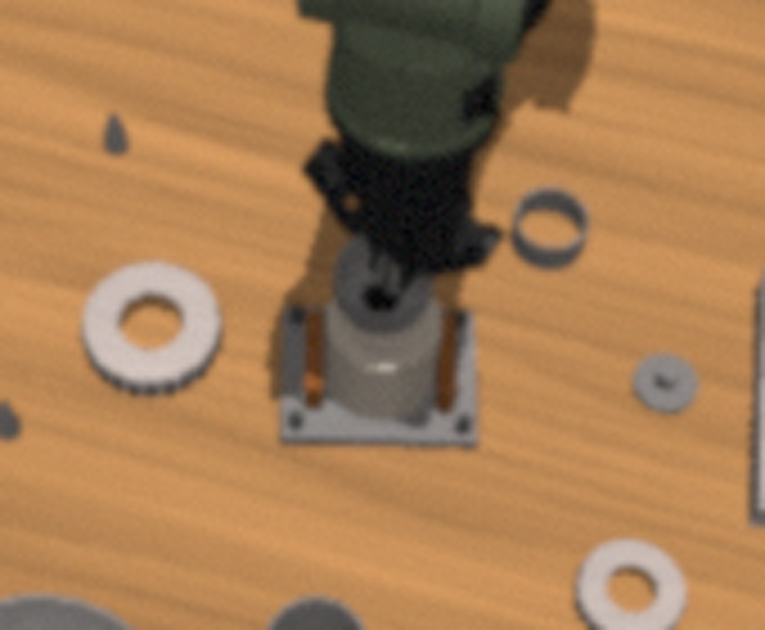

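```bash
python3 -c "
from h import *
for n in('scene','top'):
    c=cam(n); X=cloud(c); m=np.hypot(X[...,0]-536,X[...,1]-24)<80
    P=X[m&(X[...,2]>95)&(X[...,2]<200)]
    hsv=c['img'][m&(X[...,2]>95)&(X[...,2]<200)].astype(int)
    grey=hsv.sum(1)>170
    for z in range(95,200,8):
        k=(P[:,2]>=z)&(P[:,2]<z+8); Q=P[k&grey]; B=P[k&~grey]
        print(n,z,len(Q),np.round([Q.min(0)[:2],Q.max(0)[:2]],0).tolist() if len(Q) else '', len(B),np.round([B.min(0)[:2],B.max(0)[:2]],0).tolist() if len(B) else '')
"
```

```text
scene 95 51 [[526.0, -4.0], [568.0, 51.0]] 4 [[530.0, 10.0], [542.0, 28.0]]
scene 103 79 [[517.0, -7.0], [568.0, 51.0]] 37 [[517.0, 7.0], [547.0, 38.0]]
scene 111 41 [[512.0, -10.0], [567.0, 43.0]] 6 [[511.0, 4.0], [537.0, 37.0]]
scene 119 32 [[516.0, -10.0], [568.0, 49.0]] 3 [[515.0, 1.0], [525.0, 45.0]]
scene 127 42 [[517.0, -11.0], [569.0, 48.0]] 4 [[515.0, 1.0], [564.0, 29.0]]
scene 135 41 [[520.0, -12.0], [569.0, 49.0]] 13 [[516.0, -4.0], [569.0, 48.0]]
scene 143 3 [[544.0, 17.0], [548.0, 27.0]] 11 [[541.0, 11.0], [549.0, 37.0]]
scene 151 3 [[547.0, 18.0], [550.0, 27.0]] 12 [[539.0, 13.0], [548.0, 39.0]]
scene 159 1 [[550.0, 27.0], [550.0, 27.0]] 12 [[542.0, 17.0], [551.0, 39.0]]
scene 167 0  10 [[543.0, 17.0], [548.0, 39.0]]
scene 175 0  33 [[520.0, -7.0], [555.0, 49.0]]
scene 183 0  65 [[527.0, -11.0], [557.0, 62.0]]
scene 191 0  39 [[531.0, -21.0], [558.0, 62.0]]
scene 199 0  2 [[539.0, -6.0], [544.0, 20.0]]
top 95 0  0 
top 103 0  0 
top 111 0  0 
top 119 0  0 
top 127 0  0 
top 135 0  0 
top 143 0  0 
top 151 0  0 
top 159 0  0 
top 167 0  0 
top 175 0  0 
top 183 0  0 
top 191 0  0 
top 199 0  0
```

Funnel is undisturbed, and the fingers are shut inside it. I'll raise the gripper, open it and measure where the open tips really are.

Emit:
arm_command:
  targets:
    - {"dx":0,"dy":0,"dz":-0.03,"rx":0,"ry":0,"rz":0,"hand":0}
    - {"dx":0,"dy":0,"dz":-0.03,"rx":0,"ry":0,"rz":0,"hand":0}
    - {"dx":0,"dy":0,"dz":0,"rx":0,"ry":0,"rz":0,"hand":1}
    - {"dx":0,"dy":0,"dz":0,"rx":0,"ry":0,"rz":0,"hand":1}
    - {"dx":0,"dy":0,"dz":0,"rx":0,"ry":0,"rz":0,"hand":1}
    - {"dx":0,"dy":0,"dz":0,"rx":0,"ry":0,"rz":0,"hand":1}
    - {"dx":0,"dy":0,"dz":0,"rx":0,"ry":0,"rz":0,"hand":1}

```text
clock: 3.85
position: [535.8, 25.0, 168.7]
eef_rot: [0.129, 0.992, -0.0, -0.001]
contact_force: [1.0, -0.1, -0.2]
width: 72.3
grip_force: 0.0
```

```bash
python3 -c "
from h import *
st()
c=cam('scene'); save(c,'s2.png',(250,130,370,250),5)
X=cloud(c);m=(np.hypot(X[...,0]-536,X[...,1]-24)<80)&(c['img'].sum(-1)<110)
P=X[m]
for z in range(95,250,8):
    B=P[(P[:,2]>=z)&(P[:,2]<z+8)]
    if len(B): print(z,len(B),np.round(np.percentile(B,[5,50,95],axis=0)[:,:2],0).tolist())
"
```

```text
t 3.85 p [535.8  25.  168.7] x [-0.967  0.255  0.001] y [ 0.255  0.967 -0.001] z [-0.001 -0.    -1.   ] w 72.3 g 0.0 F [ 1.  -0.1 -0.2] M [-0.01  0.02  0.01] q [-0.3   0.44  0.19  1.88 -0.1   0.83  1.26]
95 1 [[538.0, 9.0], [538.0, 9.0], [538.0, 9.0]]
103 31 [[530.0, 11.0], [538.0, 19.0], [545.0, 25.0]]
111 1 [[535.0, 17.0], [535.0, 17.0], [535.0, 17.0]]
207 3 [[522.0, -12.0], [527.0, -10.0], [536.0, -9.0]]
215 9 [[525.0, -12.0], [533.0, -10.0], [555.0, 68.0]]
223 13 [[527.0, -13.0], [548.0, 67.0], [556.0, 73.0]]
231 6 [[531.0, -12.0], [545.0, 28.0], [558.0, 72.0]]
239 10 [[536.0, -19.0], [557.0, 65.0], [561.0, 73.0]]
247 77 [[522.0, -31.0], [539.0, 63.0], [560.0, 76.0]]
```

View pics/s2.png

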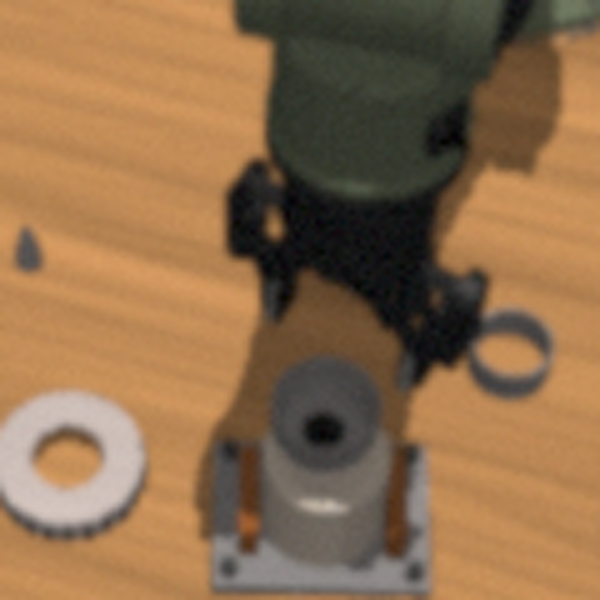

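```bash
python3 -c "
from h import *
c=cam('scene'); X=cloud(c)
for (a,b) in ((331,204),(305,190)):
    for v in range(b-8,b+8): print(v,[ (np.round(X[v,u]).astype(int).tolist(),int(c['img'][v,u].sum())) for u in (a-1,a,a+1)])
"
```

```text
196 [([559, 57, 259], 90), ([558, 60, 258], 70), ([559, 62, 261], 58)]
197 [([559, 58, 254], 137), ([558, 60, 254], 80), ([558, 63, 256], 53)]
198 [([398, 35, 0], 187), ([556, 60, 247], 114), ([559, 63, 252], 73)]
199 [([399, 36, -4], 190), ([397, 39, -6], 117), ([558, 63, 247], 82)]
200 [([406, 37, 0], 207), ([558, 61, 241], 137), ([558, 64, 243], 97)]
201 [([407, 38, -2], 213), ([556, 62, 234], 163), ([558, 64, 237], 151)]
202 [([413, 39, 0], 205), ([556, 62, 229], 174), ([559, 65, 234], 182)]
203 [([415, 40, -2], 207), ([-9223372036854775808, -9223372036854775808, -9223372036854775808], 175), ([559, 65, 229], 191)]
204 [([419, 41, -1], 194), ([557, 63, 221], 176), ([558, 65, 224], 189)]
205 [([423, 42, -1], 197), ([558, 63, 217], 193), ([560, 66, 222], 182)]
206 [([557, 61, 210], 201), ([559, 64, 215], 198), ([559, 66, 216], 182)]
207 [([429, 44, -2], 190), ([557, 64, 208], 219), ([559, 67, 211], 232)]
208 [([432, 45, -3], 219), ([435, 48, 4], 231), ([557, 67, 203], 280)]
209 [([438, 46, 1], 236), ([434, 49, -4], 241), ([435, 52, -1], 311)]
210 [([441, 47, 0], 244), ([441, 50, 2],
[... 691 characters left out ...]
), ([532, -14, 219], 37), ([525, -13, 210], 77)]
190 [([538, -15, 222], 92), ([532, -14, 215], 77), ([526, -13, 206], 129)]
191 [([538, -15, 218], 113), ([532, -14, 210], 104), ([394, -45, -3], 169)]
192 [([536, -15, 211], 135), ([530, -14, 203], 153), ([400, -43, 1], 213)]
193 [([537, -15, 207], 187), ([405, -45, 2], 215), ([403, -42, 0], 234)]
194 [([406, -48, -4], 226), ([406, -45, -2], 233), ([405, -41, -2], 242)]
195 [([410, -47, -4], 234), ([410, -44, -3], 230), ([412, -40, 2], 239)]
196 [([415, -45, -2], 235), ([415, -42, 0], 233), ([412, -39, -3], 236)]
197 [([420, -44, 1], 240), ([420, -41, 2], 220), ([417, -38, -1], 237)]<string>:5: RuntimeWarning: invalid value encountered in cast
```

Open tips are at z≈203 with TCP at 169, so they stand 34 mm back rather than 13. I'll check the shut tips here as well.

Emit:
arm_command:
  targets:
    - {"dx":0,"dy":0,"dz":0,"rx":0,"ry":0,"rz":0,"hand":0}
    - {"dx":0,"dy":0,"dz":0,"rx":0,"ry":0,"rz":0,"hand":0}
    - {"dx":0,"dy":0,"dz":0,"rx":0,"ry":0,"rz":0,"hand":0}
    - {"dx":0,"dy":0,"dz":0,"rx":0,"ry":0,"rz":0,"hand":0}
    - {"dx":0,"dy":0,"dz":0,"rx":0,"ry":0,"rz":0,"hand":0}
    - {"dx":0,"dy":0,"dz":0,"rx":0,"ry":0,"rz":0,"hand":0}

```text
clock: 4.55
position: [536.1, 25.1, 169.4]
eef_rot: [0.129, 0.992, -0.0, 0.0]
contact_force: [0.4, 0.6, -0.1]
width: 0.2
grip_force: 0.0
```

```bash
python3 -c "
from h import *
st()
for n in ('scene','top'):
  c=cam(n); X=cloud(c)
  m=(np.hypot(X[...,0]-536,X[...,1]-25)<35)&(X[...,2]>150)&(X[...,2]<215)
  P=X[m]; P=P[np.argsort(P[:,2])]; print(n,len(P)); print(np.round(P[:12]))
"
```

```text
t 4.55 p [536.1  25.1 169.4] x [-0.967  0.255 -0.   ] y [ 0.255  0.967 -0.   ] z [ 0. -0. -1.] w 0.2 g 0.0 F [ 0.4  0.6 -0.1] M [-0.04 -0.    0.03] q [-0.3   0.44  0.19  1.88 -0.1   0.84  1.26]
scene 39
[[539.  31. 188.]
 [547.  30. 194.]
 [546.  18. 197.]
 [545.  21. 198.]
 [549.  24. 199.]
 [547.  29. 200.]
 [544.  31. 201.]
 [540.  14. 201.]
 [547.  24. 201.]
 [546.  18. 202.]
 [547.  35. 202.]
 [550.  27. 203.]]
top 0
[]
```

Shut tips are about 20 mm above the reported TCP, and open tips about 33 mm. I'll regrip the funnel with TCP z ≈ 85.

Emit:
arm_command:
  targets:
    - {"dx":0,"dy":0,"dz":0,"rx":0,"ry":0,"rz":0,"hand":1}
    - {"dx":0,"dy":0,"dz":0,"rx":0,"ry":0,"rz":0,"hand":1}
    - {"dx":0,"dy":0,"dz":0,"rx":0,"ry":0,"rz":0,"hand":1}
    - {"dx":0,"dy":0,"dz":0,"rx":0,"ry":0,"rz":0,"hand":1}
    - {"dx":0,"dy":0,"dz":0,"rx":0,"ry":0,"rz":0,"hand":1}
    - {"dx":0,"dy":0,"dz":0,"rx":0,"ry":0,"rz":0,"hand":1}
    - {"dx":0,"dy":0,"dz":0.02,"rx":0,"ry":0,"rz":0,"hand":1}
    - {"dx":0,"dy":0,"dz":0.02,"rx":0,"ry":0,"rz":0,"hand":1}

```text
clock: 5.45
position: [536.5, 25.2, 129.3]
eef_rot: [0.129, 0.992, 0.0, 0.001]
contact_force: [0.4, 1.0, -0.9]
width: 85.2
grip_force: 0.0
```

Emit:
arm_command:
  targets:
    - {"dx":0,"dy":0,"dz":0.02,"rx":0,"ry":0,"rz":0,"hand":1}
    - {"dx":0,"dy":0,"dz":0.015,"rx":0,"ry":0,"rz":0,"hand":1}
    - {"dx":0,"dy":0,"dz":0.009,"rx":0,"ry":0,"rz":0,"hand":1}
    - {"dx":0,"dy":0,"dz":0,"rx":0,"ry":0,"rz":0,"hand":1}
    - {"dx":0,"dy":0,"dz":0,"rx":0,"ry":0,"rz":0,"hand":0}
    - {"dx":0,"dy":0,"dz":0,"rx":0,"ry":0,"rz":0,"hand":0}
    - {"dx":0,"dy":0,"dz":0,"rx":0,"ry":0,"rz":0,"hand":0}
    - {"dx":0,"dy":0,"dz":0,"rx":0,"ry":0,"rz":0,"hand":0}
  grip_force: 50

```text
clock: 6.25
position: [536.5, 24.8, 86.4]
eef_rot: [0.129, 0.992, 0.0, 0.001]
contact_force: [-3.2, -2.9, 6.8]
width: 59.8
grip_force: 52.5
```

Emit:
arm_command:
  targets:
    - {"dx":0,"dy":0,"dz":-0.01,"rx":0,"ry":0,"rz":0,"hand":0}
    - {"dx":0,"dy":0,"dz":-0.02,"rx":0,"ry":0,"rz":0,"hand":0}
    - {"dx":0,"dy":0,"dz":-0.02,"rx":0,"ry":0,"rz":0,"hand":0}
    - {"dx":0,"dy":0,"dz":-0.02,"rx":0,"ry":0,"rz":0,"hand":0}

```text
clock: 6.65
position: [536.3, 25.2, 157.2]
eef_rot: [0.129, 0.992, 0.0, 0.0]
contact_force: [-0.8, 1.0, -1.2]
width: 59.4
grip_force: 54.4
```

Emit:
arm_command:
  targets:
    - {"dx":0.019,"dy":0.036,"dz":0,"rx":0,"ry":0,"rz":0,"hand":0}
    - {"dx":0.019,"dy":0.037,"dz":0,"rx":0,"ry":0,"rz":0,"hand":0}
    - {"dx":0.019,"dy":0.037,"dz":0,"rx":0,"ry":0,"rz":0,"hand":0}
    - {"dx":0.019,"dy":0.037,"dz":0,"rx":0,"ry":0,"rz":0,"hand":0}
    - {"dx":0.019,"dy":0.037,"dz":0,"rx":0,"ry":0,"rz":0,"hand":0}
    - {"dx":0.019,"dy":0.036,"dz":0,"rx":0,"ry":0,"rz":0,"hand":0}
    - {"dx":0.019,"dy":0.036,"dz":0,"rx":0,"ry":0,"rz":0,"hand":0}
    - {"dx":0.018,"dy":0.036,"dz":0,"rx":0,"ry":0,"rz":0,"hand":0}

```text
clock: 7.45
position: [464.0, 347.9, 156.6]
eef_rot: [0.128, 0.992, 0.0, 0.0]
contact_force: [1.0, -0.7, -1.7]
width: 59.3
grip_force: 54.7
```

```bash
python3 -c "
from h import *
st(); c=cam('scene'); save(c,'s3.png',(350,120,560,290),3.7); d=cam('top')
hp=d['img'].copy()
from h import *
import numpy as np
for n in (c,d):
    X=cloud(n)
    # lid & ring
    for k,(x,y,z0,z1) in dict(ring=(640,216,9,40),lid=(483,206,3.5,40)).items():
        m=(np.hypot(X[...,0]-x,X[...,1]-y)<70)&(X[...,2]>z0)&(X[...,2]<z1)&(n['img'].max(-1).astype(int)-n['img'].min(-1)<35); print(k,np.round(np.median(X[m],0),1),m.sum())
    m=(np.hypot(X[...,0]-536,X[...,1]-23)<45)&(X[...,2]>98)&(X[...,2]<115)
    if m.sum(): print('rim',np.round(cv2.minEnclosingCircle(X[m][:,:2].astype(np.float32))[0],1),cv2.minEnclosingCircle(X[m][:,:2].astype(np.float32))[1],np.median(X[m],0),m.sum())
"
```

```text
t 7.45 p [464.  347.9 156.6] x [-0.967  0.255 -0.001] y [0.255 0.967 0.001] z [ 0.001  0.001 -1.   ] w 59.3 g 54.7 F [ 1.  -0.7 -1.7] M [-0.06 -0.02  0.  ] q [-0.85  0.51  0.14  1.78 -0.09  0.85  0.65]
ring [644.8 215.3  15.2] 305
lid [484.2 215.2  10.5] 149
rim [538.2  21.1] 31.066429138183594 [537.27721596  21.02543891 101.55506264] 159
ring [634.7 215.2  17.4] 345
lid [478.2 216.7   8.7] 239
rim [536.5  23.5] 30.450939178466797 [536.91769298  22.77175285 102.92556072] 222
```

View pics/s3.png

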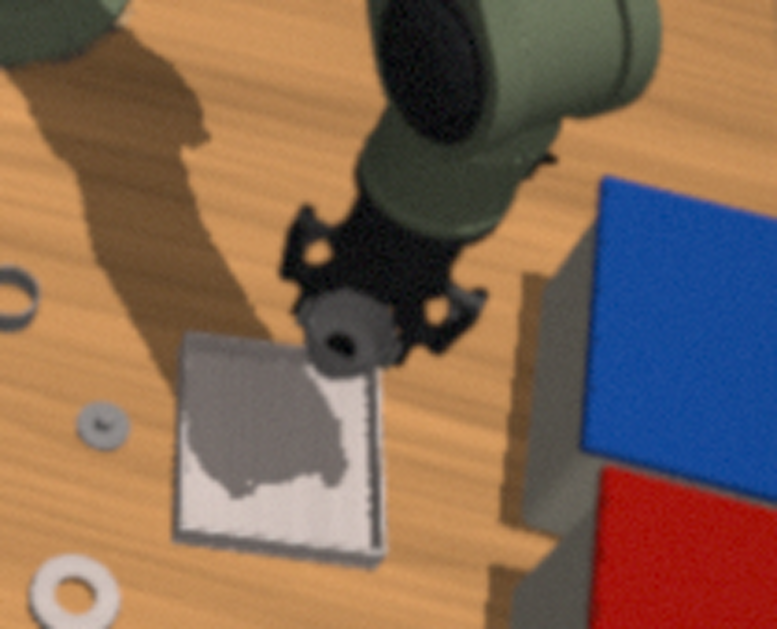

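Funnel is held over the tray. Lowering it by about 150 mm.

Emit:
arm_command:
  targets:
    - {"dx":0,"dy":0,"dz":0.035,"rx":0,"ry":0,"rz":0,"hand":0}
    - {"dx":0,"dy":0,"dz":0.035,"rx":0,"ry":0,"rz":0,"hand":0}
    - {"dx":0,"dy":0,"dz":0.03,"rx":0,"ry":0,"rz":0,"hand":0}
    - {"dx":0,"dy":0,"dz":0.02,"rx":0,"ry":0,"rz":0,"hand":0}
    - {"dx":0,"dy":0,"dz":0.012,"rx":0,"ry":0,"rz":0,"hand":0}
    - {"dx":0,"dy":0,"dz":0.006,"rx":0,"ry":0,"rz":0,"hand":0}
    - {"dx":0,"dy":0,"dz":0.004,"rx":0,"ry":0,"rz":0,"hand":0}
    - {"dx":0,"dy":0,"dz":0.002,"rx":0,"ry":0,"rz":0,"hand":0}

```text
clock: 8.35
position: [464.9, 346.3, 12.0]
eef_rot: [0.129, 0.992, 0.0, 0.0]
contact_force: [0.3, -0.1, -0.3]
width: 59.6
grip_force: 54.6
```

Emit:
arm_command:
  targets:
    - {"dx":0,"dy":0,"dz":0.002,"rx":0,"ry":0,"rz":0,"hand":0}
    - {"dx":0,"dy":0,"dz":0.001,"rx":0,"ry":0,"rz":0,"hand":0}
    - {"dx":0,"dy":0,"dz":0.001,"rx":0,"ry":0,"rz":0,"hand":0}
    - {"dx":0,"dy":0,"dz":0.001,"rx":0,"ry":0,"rz":0,"hand":0}

```text
clock: 8.75
position: [464.7, 346.1, 6.6]
eef_rot: [0.129, 0.992, 0.0, 0.0]
contact_force: [1.1, -1.5, -1.0]
width: 59.4
grip_force: 54.6
```

Emit:
arm_command:
  targets:
    - {"dx":0,"dy":0,"dz":0.001,"rx":0,"ry":0,"rz":0,"hand":0}
    - {"dx":0,"dy":0,"dz":0.001,"rx":0,"ry":0,"rz":0,"hand":0}
    - {"dx":0,"dy":0,"dz":0,"rx":0,"ry":0,"rz":0,"hand":0}

```text
clock: 9.05
position: [464.7, 346.0, 5.4]
eef_rot: [0.129, 0.992, 0.0, 0.0]
contact_force: [-6.1, -4.3, 22.9]
width: 59.7
grip_force: 57.2
```

Emit:
arm_command:
  targets:
    - {"dx":0,"dy":0,"dz":0,"rx":0,"ry":0,"rz":0,"hand":1}
    - {"dx":0,"dy":0,"dz":0,"rx":0,"ry":0,"rz":0,"hand":1}
    - {"dx":0,"dy":0,"dz":0,"rx":0,"ry":0,"rz":0,"hand":1}
    - {"dx":0,"dy":0,"dz":-0.02,"rx":0,"ry":0,"rz":0,"hand":1}
    - {"dx":0,"dy":0,"dz":-0.03,"rx":0,"ry":0,"rz":0,"hand":1}
    - {"dx":0,"dy":0,"dz":-0.04,"rx":0,"ry":0,"rz":0,"hand":1}
    - {"dx":0,"dy":0,"dz":-0.04,"rx":0,"ry":0,"rz":0,"hand":1}
    - {"dx":0,"dy":0,"dz":-0.03,"rx":0,"ry":0,"rz":0,"hand":1}

```text
clock: 9.85
position: [464.9, 346.1, 166.8]
eef_rot: [0.129, 0.992, 0.001, 0.001]
contact_force: [0.1, 0.6, 0.7]
width: 85.5
grip_force: 0.0
```

```bash
python3 -c "
from h import *
st()
for n in ('scene','top'):
    c=cam(n); X=cloud(c); np.savez(n+'1.npz',img=c['img'],X=X); I=c['img'].astype(int)
    for k,(x,y) in dict(n1=(648,-199),n2=(410,-208)).items():
        m=(np.hypot(X[...,0]-x,X[...,1]-y)<25)&((I.max(-1)-I.min(-1))<35)&(I.sum(-1)<330)
        v,u=np.nonzero(m); 
        uv=np.c_[u,v]; print(n,k,len(u),u.min(),u.max(),v.min(),v.max(), 'base px->', np.round(pix(c,u.mean(),v.mean(),14),1))
    m=(np.hypot(X[...,0]-465,X[...,1]-346)<60)&(X[...,2]>43)&(X[...,2]<66); print('funnel',np.round(cv2.minEnclosingCircle(X[m][:,:2].astype(np.float32)),1) if 0 else (cv2.minEnclosingCircle(X[m][:,:2].astype(np.float32)),m.sum(),X[m][:,2].max()))
    W=(np.hypot(X[...,0]-536,X[...,1]-23)<40)&(X[...,2]>96); v,u=np.nonzero(W); print('jar px',u.min(),u.max(),v.min(),v.max())
save(cam('top'),'t2.png',(205,185,275,255),8)
"
```

```text
t 9.85 p [464.9 346.1 166.8] x [-0.967  0.255 -0.001] y [0.255 0.967 0.001] z [ 0.001  0.001 -1.   ] w 85.5 g 0.0 F [0.1 0.6 0.7] M [ 0.01  0.06 -0.06] q [-0.85  0.5   0.15  1.77 -0.09  0.87  0.65]
scene n1 24 229 233 240 246 base px-> [ 649.5 -200.2   14. ]
scene n2 21 254 257 177 183 base px-> [ 414.3 -209.3   14. ]
funnel (((469.0665588378906, 346.23828125), 33.365455627441406), np.int64(142), np.float64(61.30520075321442))
jar px 305 326 209 227
top n1 33 317 322 185 191 base px-> [ 643.9 -198.3   14. ]
top n2 31 323 328 269 274 base px-> [ 408.8 -207.1   14. ]
funnel (((466.3052673339844, 348.4240417480469), 31.964160919189453), np.int64(114), np.float64(64.49344925885748))
jar px 228 250 210 232
```

View pics/t2.png

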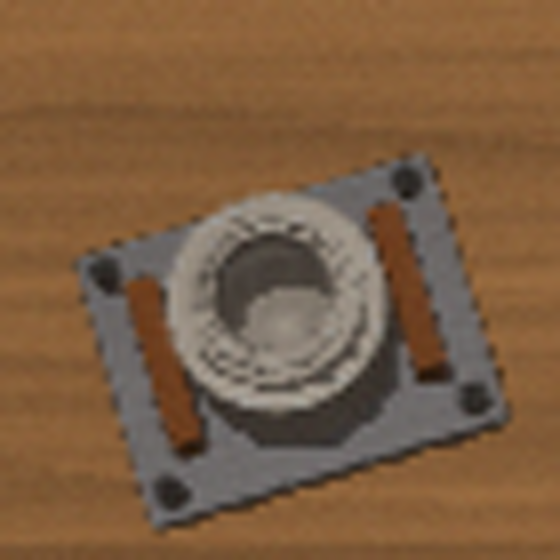

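Funnel stands in the tray, top at about 62 mm. The jar mouth is empty, hole centre near full-frame px (238.6,221.2) in the top view. On to the near nozzle.

Emit:
arm_command:
  targets:
    - {"dx":-0.0075,"dy":-0.046,"dz":0,"rx":0,"ry":0,"rz":0,"hand":0.6}
    - {"dx":-0.0075,"dy":-0.046,"dz":0,"rx":0,"ry":0,"rz":0,"hand":0.6}
    - {"dx":-0.0075,"dy":-0.046,"dz":0,"rx":0,"ry":0,"rz":0,"hand":0.6}
    - {"dx":-0.0075,"dy":-0.046,"dz":0,"rx":0,"ry":0,"rz":0,"hand":0.6}
    - {"dx":-0.0075,"dy":-0.046,"dz":0,"rx":0,"ry":0,"rz":0,"hand":0.6}
    - {"dx":-0.0075,"dy":-0.046,"dz":0,"rx":0,"ry":0,"rz":0,"hand":0.6}

```text
clock: 10.6
position: [436.6, 65.8, 163.5]
eef_rot: [0.128, 0.992, -0.0, -0.001]
contact_force: [0.5, -1.2, -0.2]
width: 51.6
grip_force: 0.0
```

Emit:
arm_command:
  targets:
    - {"dx":-0.0075,"dy":-0.046,"dz":0,"rx":0,"ry":0,"rz":0,"hand":0.6}
    - {"dx":-0.0075,"dy":-0.046,"dz":0,"rx":0,"ry":0,"rz":0,"hand":0.6}
    - {"dx":-0.0075,"dy":-0.046,"dz":0,"rx":0,"ry":0,"rz":0,"hand":0.6}
    - {"dx":-0.0075,"dy":-0.046,"dz":0,"rx":0,"ry":0,"rz":0,"hand":0.6}
    - {"dx":-0.0075,"dy":-0.046,"dz":0,"rx":0,"ry":0,"rz":0,"hand":0.6}
    - {"dx":-0.0075,"dy":-0.046,"dz":0,"rx":0,"ry":0,"rz":0,"hand":0.6}
    - {"dx":0,"dy":0,"dz":0,"rx":0,"ry":0,"rz":0,"hand":0.6}
    - {"dx":0,"dy":0,"dz":0,"rx":0,"ry":0,"rz":0,"hand":0.6}

```text
clock: 11.4
position: [410.0, -211.4, 163.4]
eef_rot: [0.13, 0.992, 0.0, -0.001]
contact_force: [0.1, 0.1, -0.8]
width: 50.7
grip_force: 0.0
```

```bash
python3 -c "
from h import *
st(); print(rel([411.5,-208.5,-5]))
c=cam('top'); print(pix(c,238.6,221.2,101)); s=cam('scene'); save(s,'s4.png',(285,185,345,245),8)
X=cloud(s); m=(np.hypot(X[...,0]-411,X[...,1]+208)<60)&(X[...,2]>60)&(X[...,2]<215); P=X[m]; P=P[np.argsort(P[:,2])]; print(np.round(P[:10]))
"
```

```text
t 11.4 p [ 410.  -211.4  163.4] x [-0.966  0.257  0.002] y [ 0.257  0.966 -0.   ] z [-0.002  0.    -1.   ] w 50.7 g 0.0 F [ 0.1  0.1 -0.8] M [-0.03 -0.03  0.03] q [ 0.11  0.34  0.3   2.07 -0.14  0.75  1.81]
[-0.00105158  0.00322246  0.16841345]
[535.56801635  23.93451377 101.        ]
[[ 400. -234.  192.]
 [ 426. -181.  193.]
 [ 414. -238.  193.]
 [ 410. -237.  193.]
 [ 405. -235.  193.]
 [ 397. -232.  194.]
 [ 412. -242.  194.]
 [ 426. -188.  194.]
 [ 399. -234.  195.]
 [ 405. -250.  197.]]
```

View pics/s4.png

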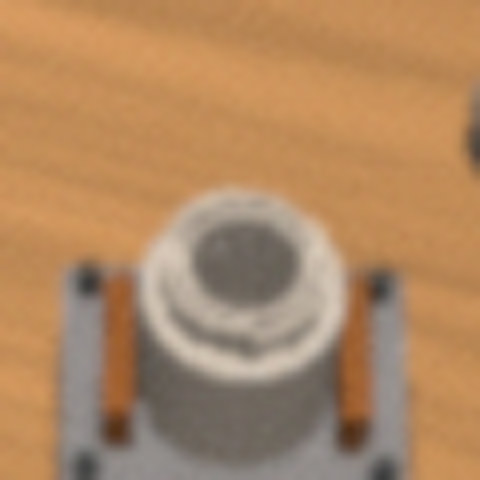

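Scene crop: jar hole centre at crop (246,262), which is px (315.2,217.2). Tips are at TCP+29 with half opening. Descending on the nozzle.

Emit:
arm_command:
  targets:
    - {"dx":-0.001,"dy":0.003,"dz":0.03,"rx":0,"ry":0,"rz":0,"hand":0.6}
    - {"dx":0,"dy":0,"dz":0.035,"rx":0,"ry":0,"rz":0,"hand":0.6}
    - {"dx":0,"dy":0,"dz":0.035,"rx":0,"ry":0,"rz":0,"hand":0.6}
    - {"dx":0,"dy":0,"dz":0.035,"rx":0,"ry":0,"rz":0,"hand":0.6}
    - {"dx":0,"dy":0,"dz":0.02,"rx":0,"ry":0,"rz":0,"hand":0.6}
    - {"dx":0,"dy":0,"dz":0.015,"rx":0,"ry":0,"rz":0,"hand":0.6}
    - {"dx":0,"dy":0,"dz":0.008,"rx":0,"ry":0,"rz":0,"hand":0.6}
    - {"dx":0,"dy":0,"dz":0,"rx":0,"ry":0,"rz":0,"hand":0.6}

```text
clock: 12.3
position: [412.3, -207.1, -14.3]
eef_rot: [0.128, 0.992, 0.0, -0.001]
contact_force: [-0.4, 0.0, -0.6]
width: 51.6
grip_force: 0.0
```

Emit:
arm_command:
  targets:
    - {"dx":0,"dy":0,"dz":0,"rx":0,"ry":0,"rz":0,"hand":0.4}
    - {"dx":0,"dy":0,"dz":0,"rx":0,"ry":0,"rz":0,"hand":0.3}
    - {"dx":0,"dy":0,"dz":0,"rx":0,"ry":0,"rz":0,"hand":0}
    - {"dx":0,"dy":0,"dz":0,"rx":0,"ry":0,"rz":0,"hand":0}
    - {"dx":0,"dy":0,"dz":0,"rx":0,"ry":0,"rz":0,"hand":0}
    - {"dx":0,"dy":0,"dz":0,"rx":0,"ry":0,"rz":0,"hand":0}
    - {"dx":0,"dy":0,"dz":0,"rx":0,"ry":0,"rz":0,"hand":0}
  grip_force: 40

```text
clock: 13.0
position: [413.1, -208.2, -12.9]
eef_rot: [0.129, 0.992, -0.0, 0.001]
contact_force: [0.2, 1.7, 9.2]
width: 13.0
grip_force: 38.9
```

It is gripped on the cone (15 mm). Reopening to grip lower.

Emit:
arm_command:
  targets:
    - {"dx":0,"dy":0,"dz":0,"rx":0,"ry":0,"rz":0,"hand":0.4}
    - {"dx":0,"dy":0,"dz":0,"rx":0,"ry":0,"rz":0,"hand":0.4}
    - {"dx":0,"dy":0,"dz":0.005,"rx":0,"ry":0,"rz":0,"hand":0.4}
    - {"dx":0,"dy":0,"dz":0.004,"rx":0,"ry":0,"rz":0,"hand":0.4}
    - {"dx":0,"dy":0,"dz":0,"rx":0,"ry":0,"rz":0,"hand":0.4}
  grip_force: 40

```text
clock: 13.5
position: [412.2, -207.9, -23.3]
eef_rot: [0.129, 0.992, 0.0, -0.0]
contact_force: [0.4, 0.2, -0.1]
width: 33.9
grip_force: 0.0
```

Emit:
arm_command:
  targets:
    - {"dx":0,"dy":0,"dz":0,"rx":0,"ry":0,"rz":0,"hand":0.3}
    - {"dx":0,"dy":0,"dz":0,"rx":0,"ry":0,"rz":0,"hand":0}
    - {"dx":0,"dy":0,"dz":0,"rx":0,"ry":0,"rz":0,"hand":0}
    - {"dx":0,"dy":0,"dz":0,"rx":0,"ry":0,"rz":0,"hand":0}
    - {"dx":0,"dy":0,"dz":0,"rx":0,"ry":0,"rz":0,"hand":0}

```text
clock: 14.0
position: [412.5, -208.1, -22.5]
eef_rot: [0.129, 0.992, -0.0, -0.0]
contact_force: [-1.8, 0.4, 3.8]
width: 15.5
grip_force: 39.2
```

Emit:
arm_command:
  targets:
    - {"dx":0,"dy":0,"dz":-0.01,"rx":0,"ry":0,"rz":0,"hand":0}
    - {"dx":0,"dy":0,"dz":-0.03,"rx":0,"ry":0,"rz":0,"hand":0}
    - {"dx":0,"dy":0,"dz":-0.04,"rx":0,"ry":0,"rz":0,"hand":0}
    - {"dx":0,"dy":0,"dz":-0.04,"rx":0,"ry":0,"rz":0,"hand":0}
    - {"dx":0,"dy":0,"dz":-0.02,"rx":0,"ry":0,"rz":0,"hand":0}
    - {"dx":0,"dy":0,"dz":0,"rx":0,"ry":0,"rz":0,"hand":0}

```text
clock: 14.6
position: [414.0, -208.5, 120.5]
eef_rot: [0.129, 0.992, -0.0, 0.003]
contact_force: [0.2, 1.1, -0.9]
width: 15.5
grip_force: 28.5
```

```bash
python3 -c "
from h import *
st(); c=cam('scene'); print('jar',pix(c,315.2,217.2,101)); print(rel([536.3,23,115]))
X=cloud(c); m=(np.hypot(X[...,0]-412,X[...,1]+208)<30)&(X[...,2]>90)&(X[...,2]<190); P=X[m]; P=P[np.argsort(P[:,2])]; print(len(P),np.round(P[:8]))
m=(np.hypot(X[...,0]-412,X[...,1]+208)<30)&(X[...,2]>8)&(X[...,2]<50);print('left on bench',m.sum())
"
```

```text
t 14.6 p [ 414.  -208.5  120.5] x [-0.967  0.255 -0.005] y [0.255 0.967 0.   ] z [ 0.005 -0.001 -1.   ] w 15.5 g 28.5 F [ 0.2  1.1 -0.9] M [-0.    0.03 -0.03] q [ 0.12  0.41  0.29  2.11 -0.19  0.64  1.85]
jar [538.01127759  21.48588164 101.        ]
[-0.06001604  0.25480727  0.00416456]
120 [[ 425. -197.  143.]
 [ 421. -208.  144.]
 [ 420. -212.  145.]
 [ 423. -195.  145.]
 [ 419. -209.  146.]
 [ 421. -224.  147.]
 [ 421. -220.  148.]
 [ 427. -202.  148.]]
left on bench 0
```

Emit:
arm_command:
  targets:
    - {"dx":-0.0075,"dy":0.032,"dz":0,"rx":0,"ry":0,"rz":0,"hand":0}
    - {"dx":-0.0075,"dy":0.032,"dz":0,"rx":0,"ry":0,"rz":0,"hand":0}
    - {"dx":-0.0075,"dy":0.032,"dz":0,"rx":0,"ry":0,"rz":0,"hand":0}
    - {"dx":-0.0075,"dy":0.032,"dz":0,"rx":0,"ry":0,"rz":0,"hand":0}
    - {"dx":-0.0075,"dy":0.032,"dz":0,"rx":0,"ry":0,"rz":0,"hand":0}
    - {"dx":-0.0075,"dy":0.032,"dz":0,"rx":0,"ry":0,"rz":0,"hand":0}
    - {"dx":-0.0075,"dy":0.032,"dz":0,"rx":0,"ry":0,"rz":0,"hand":0}
    - {"dx":-0.0075,"dy":0.031,"dz":0,"rx":0,"ry":0,"rz":0,"hand":0}

```text
clock: 15.45
position: [535.5, 24.6, 116.5]
eef_rot: [0.128, 0.992, -0.0, -0.001]
contact_force: [0.4, -0.4, 0.3]
width: 15.6
grip_force: 40.7
```

Emit:
arm_command:
  targets:
    - {"dx":0,"dy":0,"dz":0.015,"rx":0,"ry":0,"rz":0,"hand":0}
    - {"dx":0,"dy":0,"dz":0.01,"rx":0,"ry":0,"rz":0,"hand":0}
    - {"dx":0,"dy":0,"dz":0.006,"rx":0,"ry":0,"rz":0,"hand":0}
    - {"dx":0,"dy":0,"dz":0,"rx":0,"ry":0,"rz":0,"hand":0}

```text
clock: 15.85
position: [534.7, 22.2, 85.4]
eef_rot: [0.129, 0.992, -0.0, -0.001]
contact_force: [-0.1, 1.0, -0.6]
width: 14.9
grip_force: 40.7
```

```bash
python3 -c "
from h import *
st(); print(rel([536.8,22.7,90]))"
```

```text
t 15.85 p [534.7  22.2  85.4] x [-0.967  0.256  0.002] y [ 0.256  0.967 -0.001] z [-0.002 -0.001 -1.   ] w 14.9 g 40.7 F [-0.1  1.  -0.6] M [-0.01  0.05  0.01] q [-0.34  0.57  0.25  1.95 -0.22  0.65  1.37]
[-0.00185974  0.00097503 -0.00457492]
```

Emit:
arm_command:
  targets:
    - {"dx":0,"dy":0,"dz":0,"rx":0,"ry":0,"rz":0,"hand":0.5}
    - {"dx":0,"dy":0,"dz":0,"rx":0,"ry":0,"rz":0,"hand":0.5}
    - {"dx":0,"dy":0,"dz":0,"rx":0,"ry":0,"rz":0,"hand":0.5}
    - {"dx":0,"dy":0,"dz":0,"rx":0,"ry":0,"rz":0,"hand":0.5}
    - {"dx":0,"dy":0,"dz":-0.02,"rx":0,"ry":0,"rz":0,"hand":0.5}
    - {"dx":0,"dy":0,"dz":-0.02,"rx":0,"ry":0,"rz":0,"hand":0.5}

```text
clock: 16.45
position: [535.3, 23.0, 126.8]
eef_rot: [0.129, 0.992, -0.0, -0.0]
contact_force: [0.3, 0.1, 0.5]
width: 42.7
grip_force: 0.0
```

Emit:
arm_command:
  targets:
    - {"dx":-0.0205,"dy":-0.023,"dz":0,"rx":0,"ry":0,"rz":0,"hand":0.5}
    - {"dx":-0.0205,"dy":-0.023,"dz":0,"rx":0,"ry":0,"rz":0,"hand":0.5}
    - {"dx":-0.0205,"dy":-0.023,"dz":0,"rx":0,"ry":0,"rz":0,"hand":0.5}
    - {"dx":-0.0205,"dy":-0.023,"dz":0,"rx":0,"ry":0,"rz":0,"hand":0.5}
    - {"dx":-0.0205,"dy":-0.023,"dz":0,"rx":0,"ry":0,"rz":0,"hand":0.5}
    - {"dx":-0.0205,"dy":-0.023,"dz":0,"rx":0,"ry":0,"rz":0,"hand":0.5}
    - {"dx":-0.0205,"dy":-0.023,"dz":0,"rx":0,"ry":0,"rz":0,"hand":0.5}
    - {"dx":-0.0205,"dy":-0.023,"dz":0,"rx":0,"ry":0,"rz":0,"hand":0.5}

```text
clock: 17.25
position: [647.7, -197.7, 126.5]
eef_rot: [0.129, 0.992, 0.0, 0.0]
contact_force: [-0.2, 0.1, -0.0]
width: 42.4
grip_force: 0.0
```

```bash
python3 -c "
from h import *
st(); print(rel([647,-199,-22]))
c=cam('top'); save(c,'t5.png',(213,195,263,245),10)
X=cloud(c); m=(np.hypot(X[...,0]-537,X[...,1]-23)<16); print(np.sort(np.round(X[m][:,2])).astype(int).tolist()[-40:])"
```

```text
t 17.25 p [ 647.7 -197.7  126.5] x [-0.967  0.255 -0.   ] y [0.255 0.967 0.   ] z [ 0.  0. -1.] w 42.4 g 0.0 F [-0.2  0.1 -0. ] M [0.04 0.   0.  ] q [ 0.04  0.71  0.27  1.53 -0.22  0.93  1.7 ]
[ 0.00036928 -0.00147403  0.14852029]
[31, 32, 32, 32, 32, 32, 32, 32, 33, 33, 33, 34, 34, 34, 34, 34, 34, 34, 34, 35, 35, 35, 35, 36, 36, 36, 36, 36, 37, 37, 37, 38, 39, 40, 40, 41, 43, 44, 45, 52]
```

View pics/t5.png

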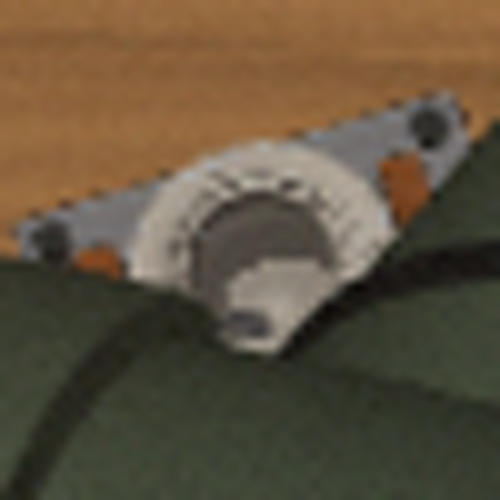

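A nozzle shows dark in the jar at crop (250,322). Now the second nozzle.

Emit:
arm_command:
  targets:
    - {"dx":0,"dy":-0.0015,"dz":0.03,"rx":0,"ry":0,"rz":0,"hand":0.5}
    - {"dx":0,"dy":0,"dz":0.035,"rx":0,"ry":0,"rz":0,"hand":0.5}
    - {"dx":0,"dy":0,"dz":0.035,"rx":0,"ry":0,"rz":0,"hand":0.5}
    - {"dx":0,"dy":0,"dz":0.02,"rx":0,"ry":0,"rz":0,"hand":0.5}
    - {"dx":0,"dy":0,"dz":0.015,"rx":0,"ry":0,"rz":0,"hand":0.5}
    - {"dx":0,"dy":0,"dz":0.01,"rx":0,"ry":0,"rz":0,"hand":0.5}
    - {"dx":0,"dy":0,"dz":0.004,"rx":0,"ry":0,"rz":0,"hand":0.4}
    - {"dx":0,"dy":0,"dz":0,"rx":0,"ry":0,"rz":0,"hand":0.4}

```text
clock: 18.1
position: [647.1, -198.0, -22.4]
eef_rot: [0.129, 0.992, -0.0, 0.0]
contact_force: [0.6, -0.6, -0.0]
width: 34.0
grip_force: 0.0
```

Emit:
arm_command:
  targets:
    - {"dx":0,"dy":0,"dz":0,"rx":0,"ry":0,"rz":0,"hand":0.3}
    - {"dx":0,"dy":0,"dz":0,"rx":0,"ry":0,"rz":0,"hand":0}
    - {"dx":0,"dy":0,"dz":0,"rx":0,"ry":0,"rz":0,"hand":0}
    - {"dx":0,"dy":0,"dz":0,"rx":0,"ry":0,"rz":0,"hand":0}
    - {"dx":0,"dy":0,"dz":0,"rx":0,"ry":0,"rz":0,"hand":0}

```text
clock: 18.6
position: [647.5, -198.2, -21.4]
eef_rot: [0.129, 0.992, -0.0, 0.001]
contact_force: [-2.0, 1.1, 5.3]
width: 15.5
grip_force: 38.9
```

Emit:
arm_command:
  targets:
    - {"dx":0,"dy":0,"dz":-0.01,"rx":0,"ry":0,"rz":0,"hand":0}
    - {"dx":0,"dy":0,"dz":-0.03,"rx":0,"ry":0,"rz":0,"hand":0}
    - {"dx":0,"dy":0,"dz":-0.04,"rx":0,"ry":0,"rz":0,"hand":0}
    - {"dx":0,"dy":0,"dz":-0.04,"rx":0,"ry":0,"rz":0,"hand":0}
    - {"dx":0,"dy":0,"dz":-0.025,"rx":0,"ry":0,"rz":0,"hand":0}

```text
clock: 19.1
position: [647.8, -198.5, 126.7]
eef_rot: [0.129, 0.992, -0.0, 0.002]
contact_force: [0.0, 0.6, -0.4]
width: 15.0
grip_force: 39.2
```

Emit:
arm_command:
  targets:
    - {"dx":0.0204,"dy":0.0232,"dz":0,"rx":0,"ry":0,"rz":0,"hand":0}
    - {"dx":0.0204,"dy":0.0232,"dz":0,"rx":0,"ry":0,"rz":0,"hand":0}
    - {"dx":0.0204,"dy":0.0232,"dz":0,"rx":0,"ry":0,"rz":0,"hand":0}
    - {"dx":0.0204,"dy":0.0232,"dz":0,"rx":0,"ry":0,"rz":0,"hand":0}
    - {"dx":0.0204,"dy":0.0232,"dz":0,"rx":0,"ry":0,"rz":0,"hand":0}
    - {"dx":0.0204,"dy":0.0232,"dz":0,"rx":0,"ry":0,"rz":0,"hand":0}
    - {"dx":0.0204,"dy":0.0232,"dz":0,"rx":0,"ry":0,"rz":0,"hand":0}
    - {"dx":0.0204,"dy":0.0232,"dz":0,"rx":0,"ry":0,"rz":0,"hand":0}

```text
clock: 19.9
position: [536.0, 24.2, 123.4]
eef_rot: [0.129, 0.992, 0.0, 0.001]
contact_force: [0.6, 0.2, -1.0]
width: 15.1
grip_force: 39.2
```

Emit:
arm_command:
  targets:
    - {"dx":0,"dy":0,"dz":0.015,"rx":0,"ry":0,"rz":0,"hand":0}
    - {"dx":0,"dy":0,"dz":0.01,"rx":0,"ry":0,"rz":0,"hand":0}
    - {"dx":0,"dy":0,"dz":0.008,"rx":0,"ry":0,"rz":0,"hand":0}
    - {"dx":0,"dy":0,"dz":0,"rx":0,"ry":0,"rz":0,"hand":0}

```text
clock: 20.3
position: [536.1, 22.2, 88.7]
eef_rot: [0.129, 0.992, -0.0, -0.001]
contact_force: [-0.1, -0.9, -1.2]
width: 15.2
grip_force: 39.2
```

Emit:
arm_command:
  targets:
    - {"dx":0,"dy":0,"dz":0,"rx":0,"ry":0,"rz":0,"hand":0.4}
    - {"dx":0,"dy":0,"dz":0,"rx":0,"ry":0,"rz":0,"hand":0.4}
    - {"dx":0,"dy":0,"dz":0,"rx":0,"ry":0,"rz":0,"hand":0.4}
    - {"dx":0,"dy":0,"dz":0,"rx":0,"ry":0,"rz":0,"hand":0.4}
    - {"dx":0,"dy":0,"dz":-0.02,"rx":0,"ry":0,"rz":0,"hand":0.4}
    - {"dx":0,"dy":0,"dz":-0.02,"rx":0,"ry":0,"rz":0,"hand":0.4}

```text
clock: 20.9
position: [536.1, 23.0, 129.7]
eef_rot: [0.129, 0.992, -0.0, -0.0]
contact_force: [-0.5, 0.1, -0.1]
width: 34.1
grip_force: 0.0
```

```bash
cat >> h.py <<'E'
def find(c,x,y,r=60,zt=6,lo=0,hi=1000,s=35):
    X=cloud(c); I=c["img"].astype(int)
    m=(np.hypot(X[...,0]-x,X[...,1]-y)<r)&(I.max(-1)-I.min(-1)<s)&(I.sum(-1)>lo)&(I.sum(-1)<hi)
    n,l,stt,cen=cv2.connectedComponentsWithStats(m.astype(np.uint8))
    if n<2: return None
    k=1+np.argmax(stt[1:,4]); cs,_=cv2.findContours((l==k).astype(np.uint8),0,cv2.CHAIN_APPROX_NONE)
    e=cv2.fitEllipse(max(cs,key=len)); return np.round(pix(c,*e[0],zt),1),stt[k,4],np.round(e[0],1),np.round(e[1],1)
E
python3 -c "
from h import *
st()
for n in('scene','top'):
    c=cam(n); print(n,'lid',find(c,483,206,35,4)); print('ring',find(c,640,216,60,12,300))
    if n=='top': save(c,'t6.png',(120,110,260,270),3.7)
"
```

```text
t 20.9 p [536.1  23.  129.7] x [-0.967  0.255  0.001] y [ 0.255  0.967 -0.001] z [-0.001 -0.    -1.   ] w 34.1 g 0.0 F [-0.5  0.1 -0.1] M [-0.06  0.02 -0.02] q [-0.36  0.5   0.29  1.92 -0.2   0.75  1.35]
scene lid (array([484.3, 205.8,   4. ]), np.int32(134), array([377.4, 234.8]), array([11.4, 13.1]))
ring (array([641.8, 215.2,  12. ]), np.int32(316), array([369.4, 281.4]), array([21.4, 23.1]))
top lid (array([488.4, 223.4,   4. ]), np.int32(25), array([169.6, 245.2]), array([ 2.6, 10.1]))
ring (array([639. , 219.2,  12. ]), np.int32(313), array([172.1, 192. ]), array([21.6, 22.6]))
```

View pics/t6.png

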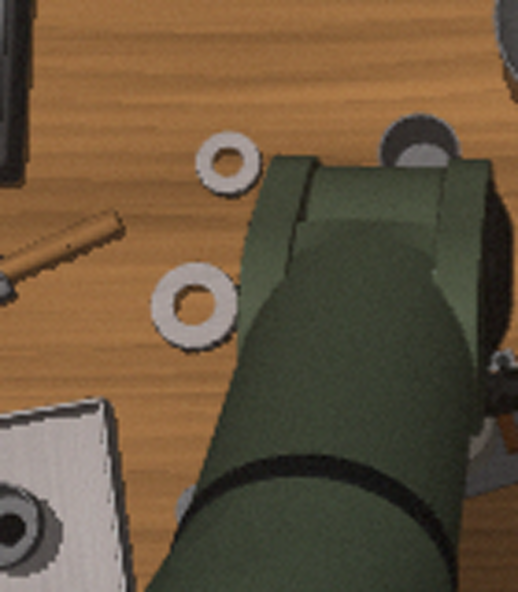

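Emit:
arm_command:
  targets:
    - {"dx":0.0197,"dy":0.0329,"dz":0,"rx":0,"ry":0,"rz":0,"hand":0.35}
    - {"dx":0.0197,"dy":0.0329,"dz":0,"rx":0,"ry":0,"rz":0,"hand":0.35}
    - {"dx":0.0197,"dy":0.0329,"dz":0,"rx":0,"ry":0,"rz":0,"hand":0.35}
    - {"dx":0.0197,"dy":0.0329,"dz":0,"rx":0,"ry":0,"rz":0,"hand":0.35}
    - {"dx":0.0197,"dy":0.0329,"dz":0,"rx":0,"ry":0,"rz":0,"hand":0.35}
    - {"dx":0,"dy":0,"dz":0,"rx":0,"ry":0,"rz":0,"hand":0.35}

```text
clock: 21.6
position: [481.2, 212.4, 128.8]
eef_rot: [0.125, 0.992, 0.001, -0.001]
contact_force: [0.9, -1.3, -0.4]
width: 29.9
grip_force: 0.0
```

Emit:
arm_command:
  targets:
    - {"dx":0,"dy":0,"dz":0.04,"rx":0,"ry":0,"rz":0,"hand":0.3}
    - {"dx":0,"dy":0,"dz":0.04,"rx":0,"ry":0,"rz":0,"hand":0.3}
    - {"dx":0,"dy":0,"dz":0.03,"rx":0,"ry":0,"rz":0,"hand":0.3}
    - {"dx":0,"dy":0,"dz":0.015,"rx":0,"ry":0,"rz":0,"hand":0.3}
    - {"dx":0,"dy":0,"dz":0.008,"rx":0,"ry":0,"rz":0,"hand":0.3}
    - {"dx":0,"dy":0,"dz":0.003,"rx":0,"ry":0,"rz":0,"hand":0.3}
    - {"dx":0,"dy":0,"dz":0,"rx":0,"ry":0,"rz":0,"hand":0.3}

```text
clock: 22.3
position: [483.3, 207.2, -6.4]
eef_rot: [0.129, 0.992, 0.0, 0.0]
contact_force: [-0.6, -0.4, 0.0]
width: 25.9
grip_force: 0.0
```

```bash
python3 -c "
from h import *
st(); c=cam('scene'); save(c,'s7.png',(345,205,405,255),10)
print(find(c,483,207,40,4)); print(find(cam('top'),483,207,40,4))"
```

```text
t 22.3 p [483.3 207.2  -6.4] x [-0.967  0.255 -0.   ] y [0.255 0.967 0.   ] z [ 0.  0. -1.] w 25.9 g 0.0 F [-0.6 -0.4  0. ] M [ 0.   -0.06  0.01] q [-0.65  0.71  0.18  2.   -0.28  0.45  1.05]
(array([ 56.1, 241.6,   4. ]), np.int32(2289), array([412.8, 133.6]), array([34.1, 84.5]))
(array([573.5, 339.7,   4. ]), np.int32(657), array([129.4, 215.8]), array([16.9, 50.3]))
```

View pics/s7.png

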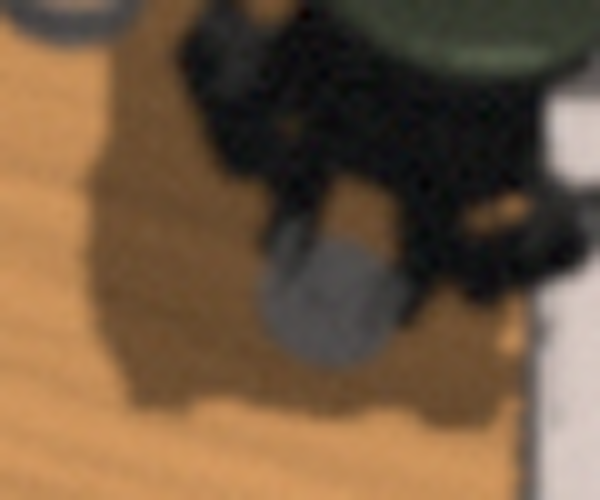

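Fingers straddle the lid (lid centre at crop (330,303)). Descending gently until something touches.

Emit:
arm_command:
  targets:
    - {"dx":0,"dy":0,"dz":0.003,"rx":0,"ry":0,"rz":0,"hand":0.3}
    - {"dx":0,"dy":0,"dz":0.003,"rx":0,"ry":0,"rz":0,"hand":0.3}
    - {"dx":0,"dy":0,"dz":0.002,"rx":0,"ry":0,"rz":0,"hand":0.3}
    - {"dx":0,"dy":0,"dz":0.001,"rx":0,"ry":0,"rz":0,"hand":0.3}
    - {"dx":0,"dy":0,"dz":0,"rx":0,"ry":0,"rz":0,"hand":0.3}

```text
clock: 22.9
position: [483.0, 207.2, -15.8]
eef_rot: [0.129, 0.992, -0.0, -0.0]
contact_force: [-0.1, -0.7, 0.5]
width: 25.9
grip_force: 0.0
```

Emit:
arm_command:
  targets:
    - {"dx":0,"dy":0,"dz":0.001,"rx":0,"ry":0,"rz":0,"hand":0.3}
    - {"dx":0,"dy":0,"dz":0.001,"rx":0,"ry":0,"rz":0,"hand":0.3}
    - {"dx":0,"dy":0,"dz":0,"rx":0,"ry":0,"rz":0,"hand":0.3}

```text
clock: 23.2
position: [483.1, 207.2, -17.7]
eef_rot: [0.129, 0.992, -0.0, -0.0]
contact_force: [1.1, 0.3, -0.2]
width: 25.7
grip_force: 0.0
```

Emit:
arm_command:
  targets:
    - {"dx":0,"dy":0,"dz":0,"rx":0,"ry":0,"rz":0,"hand":0.2}
    - {"dx":0,"dy":0,"dz":0,"rx":0,"ry":0,"rz":0,"hand":0}
    - {"dx":0,"dy":0,"dz":0,"rx":0,"ry":0,"rz":0,"hand":0}
    - {"dx":0,"dy":0,"dz":0,"rx":0,"ry":0,"rz":0,"hand":0}
  grip_force: 20

```text
clock: 23.6
position: [483.1, 207.2, -17.6]
eef_rot: [0.129, 0.992, -0.0, -0.0]
contact_force: [-0.1, -0.8, 2.4]
width: 12.6
grip_force: 19.5
```

Knob is gripped (width 12.6). To centre it in the other axis, open, turn 90° and regrip.

Emit:
arm_command:
  targets:
    - {"dx":0,"dy":0,"dz":0,"rx":0,"ry":0,"rz":0,"hand":0.3}
    - {"dx":0,"dy":0,"dz":-0.001,"rx":0,"ry":0,"rz":0,"hand":0.3}
    - {"dx":0,"dy":0,"dz":0,"rx":0,"ry":0,"rz":0.13,"hand":0.3}
    - {"dx":0,"dy":0,"dz":0,"rx":0,"ry":0,"rz":0.13,"hand":0.3}
    - {"dx":0,"dy":0,"dz":0,"rx":0,"ry":0,"rz":0.13,"hand":0.3}
    - {"dx":0,"dy":0,"dz":0,"rx":0,"ry":0,"rz":0.13,"hand":0.3}
    - {"dx":0,"dy":0,"dz":0,"rx":0,"ry":0,"rz":0.13,"hand":0.3}
    - {"dx":0,"dy":0,"dz":0,"rx":0,"ry":0,"rz":0.13,"hand":0.3}

```text
clock: 24.4
position: [483.1, 207.3, -16.5]
eef_rot: [0.498, 0.867, 0.0, 0.0]
contact_force: [0.5, -0.6, 0.0]
width: 25.7
grip_force: 0.0
```

Emit:
arm_command:
  targets:
    - {"dx":0,"dy":0,"dz":0,"rx":0,"ry":0,"rz":0.13,"hand":0.3}
    - {"dx":0,"dy":0,"dz":0,"rx":0,"ry":0,"rz":0.13,"hand":0.3}
    - {"dx":0,"dy":0,"dz":0,"rx":0,"ry":0,"rz":0.13,"hand":0.3}
    - {"dx":0,"dy":0,"dz":0,"rx":0,"ry":0,"rz":0.13,"hand":0.3}
    - {"dx":0,"dy":0,"dz":0,"rx":0,"ry":0,"rz":0.13,"hand":0.3}
    - {"dx":0,"dy":0,"dz":0,"rx":0,"ry":0,"rz":0.13,"hand":0.3}
    - {"dx":0,"dy":0,"dz":0,"rx":0,"ry":0,"rz":0,"hand":0.3}

```text
clock: 25.1
position: [483.0, 207.4, -16.7]
eef_rot: [0.789, 0.614, -0.0, 0.0]
contact_force: [-0.4, 0.5, 0.7]
width: 25.3
grip_force: 0.0
```

```bash
python3 -c "
from h import *
st()"
```

```text
t 25.1 p [483.  207.4 -16.7] x [ 0.246  0.969 -0.001] y [ 0.969 -0.246  0.   ] z [-0.    -0.001 -1.   ] w 25.3 g 0.0 F [-0.4  0.5  0.7] M [-0.01  0.04  0.01] q [-0.9   0.82  0.55  2.02 -0.83  0.54 -0.  ]
```

Emit:
arm_command:
  targets:
    - {"dx":0,"dy":0,"dz":0.001,"rx":0,"ry":0,"rz":0,"hand":0.2}
    - {"dx":0,"dy":0,"dz":0,"rx":0,"ry":0,"rz":0,"hand":0}
    - {"dx":0,"dy":0,"dz":0,"rx":0,"ry":0,"rz":0,"hand":0}
    - {"dx":0,"dy":0,"dz":0,"rx":0,"ry":0,"rz":0,"hand":0}
    - {"dx":0,"dy":0,"dz":0,"rx":0,"ry":0,"rz":0,"hand":0}
  grip_force: 30

```text
clock: 25.6
position: [483.1, 207.2, -17.6]
eef_rot: [0.789, 0.615, -0.0, -0.0]
contact_force: [0.5, -0.9, -0.1]
width: 11.9
grip_force: 29.2
```

Emit:
arm_command:
  targets:
    - {"dx":0,"dy":0,"dz":-0.01,"rx":0,"ry":0,"rz":0,"hand":0}
    - {"dx":0,"dy":0,"dz":-0.03,"rx":0,"ry":0,"rz":0,"hand":0}
    - {"dx":0,"dy":0,"dz":-0.04,"rx":0,"ry":0,"rz":0,"hand":0}
    - {"dx":0,"dy":0,"dz":-0.04,"rx":0,"ry":0,"rz":0,"hand":0}
    - {"dx":0,"dy":0,"dz":-0.03,"rx":0,"ry":0,"rz":0,"hand":0}
    - {"dx":0,"dy":0,"dz":0,"rx":0,"ry":0,"rz":0,"hand":0}
  grip_force: 50

```text
clock: 26.2
position: [484.6, 207.7, 136.3]
eef_rot: [0.789, 0.615, 0.002, 0.0]
contact_force: [-0.2, -0.7, -1.6]
width: 10.9
grip_force: 48.8
```

```bash
python3 - <<'E'
from h import *
st()
c=cam('scene'); print('ring',find(c,640,216,60,12,300)); save(c,'s8.png',(285,185,405,255),6.5)
# jar bits: rim fit by depth of the neck top
t=cam('top'); save(t,'t8.png',(213,195,263,245),10)
# lid in the initial top image
d=np.load('top0.npz'); c0=dict(t); c0['img']=d['img']; import h; h.cloud=lambda c:d['X']; print('lid top0',find(c0,482,207,35,4), 'ring top0',find(c0,640,216,60,12,300))
print(rel([536.8,22.7,133]))
E
```

```text
t 26.2 p [484.6 207.7 136.3] x [0.245 0.97  0.004] y [ 0.97  -0.245  0.003] z [ 0.004  0.003 -1.   ] w 10.9 g 48.8 F [-0.2 -0.7 -1.6] M [-0.02  0.02  0.02] q [-1.09  0.61  0.82  1.96 -0.6   0.83 -0.18]
ring (array([641.9, 215.2,  12. ]), np.int32(316), array([369.4, 281.4]), array([21.4, 23.1]))
lid top0 (array([481. , 208.1,   4. ]), np.int32(191), array([175. , 247.8]), array([14.5, 15.1])) ring top0 (array([639.2, 219.3,  12. ]), np.int32(308), array([172. , 191.9]), array([21.5, 22.6]))
[-1.66189932e-01  9.72688918e-02 -9.39680577e-05]
```

View pics/t8.png

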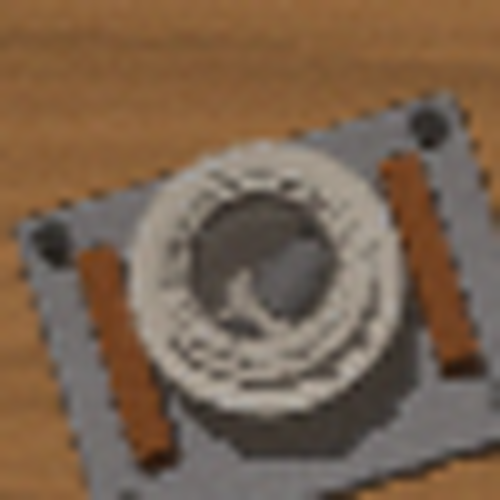

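View pics/s8.png

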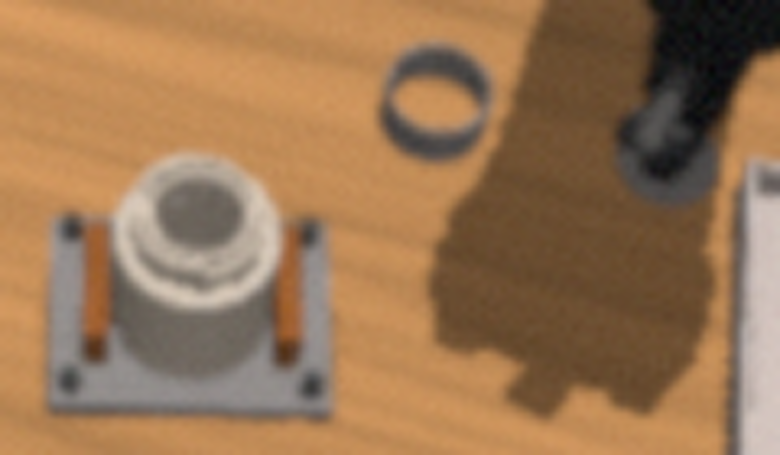

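Lid is held. Top view: hole centre at crop (262.5,262), shoulder centre at (267.5,277.5). Scene view: hole at (199,213), shoulder at (197,230.5). Refining the jar centre with the camera bias measured from the lid.

```bash
python3 - <<'E'
from h import *
t=cam('top'); s=cam('scene')
bt=np.array([-2.1,.9,0]); bs=np.array([1.2,-1.4,0])
print(pix(t,238.75,220.7,101)-bt,pix(t,239.25,222.25,83)-bt,pix(s,315.1,217.3,101)-bs,pix(s,314.8,220,83)-bs)
print('ring',np.array([641.9,215.2,0])-bs,np.array([639.2,219.3,0])-bt)
E
```

```text
[538.98671321  22.64373394 101.        ] [538.13927164  22.60802062  83.        ] [537.21131051  22.7067377  101.        ] [535.7202946   22.33057056  83.        ]
ring [640.7 216.6   0. ] [641.3 218.4   0. ]
```

Emit:
arm_command:
  targets:
    - {"dx":-0.0278,"dy":0.0161,"dz":0,"rx":0,"ry":0,"rz":0,"hand":0}
    - {"dx":-0.0278,"dy":0.0161,"dz":0,"rx":0,"ry":0,"rz":0,"hand":0}
    - {"dx":-0.0278,"dy":0.0161,"dz":0,"rx":0,"ry":0,"rz":0,"hand":0}
    - {"dx":-0.0278,"dy":0.0161,"dz":0,"rx":0,"ry":0,"rz":0,"hand":0}
    - {"dx":-0.0278,"dy":0.0161,"dz":0,"rx":0,"ry":0,"rz":0,"hand":0}
    - {"dx":-0.0278,"dy":0.0161,"dz":0,"rx":0,"ry":0,"rz":0,"hand":0}

```text
clock: 27.0
position: [535.6, 20.4, 131.4]
eef_rot: [0.789, 0.614, -0.001, -0.0]
contact_force: [-0.0, 0.0, -1.6]
width: 11.4
grip_force: 48.8
```

Emit:
arm_command:
  targets:
    - {"dx":0,"dy":0,"dz":0.015,"rx":0,"ry":0,"rz":0,"hand":0}
    - {"dx":0,"dy":0,"dz":0.015,"rx":0,"ry":0,"rz":0,"hand":0}
    - {"dx":0,"dy":0,"dz":0.01,"rx":0,"ry":0,"rz":0,"hand":0}
    - {"dx":0,"dy":0,"dz":0,"rx":0,"ry":0,"rz":0,"hand":0}
    - {"dx":0,"dy":0,"dz":0,"rx":0,"ry":0,"rz":0,"hand":0}

```text
clock: 27.5
position: [535.8, 22.4, 92.2]
eef_rot: [0.789, 0.615, -0.0, -0.0]
contact_force: [0.8, 0.9, -0.5]
width: 11.7
grip_force: 48.9
```

```bash
python3 -c "
from h import *
st(); print(rel([537.3,22.7,86]))"
```

```text
t 27.5 p [535.8  22.4  92.2] x [ 0.244  0.97  -0.   ] y [ 0.97  -0.244 -0.001] z [-0.001 -0.    -1.   ] w 11.7 g 48.9 F [ 0.8  0.9 -0.5] M [-0.01 -0.01  0.01] q [-0.65  0.67  0.72  1.96 -0.64  0.76  0.2 ]
[0.00065212 0.00140985 0.00619704]
```

Emit:
arm_command:
  targets:
    - {"dx":0.0005,"dy":0.0015,"dz":0.001,"rx":0,"ry":0,"rz":0,"hand":0}
    - {"dx":0,"dy":0,"dz":0.001,"rx":0,"ry":0,"rz":0,"hand":0}
    - {"dx":0,"dy":0,"dz":0.001,"rx":0,"ry":0,"rz":0,"hand":0}
    - {"dx":0,"dy":0,"dz":0.001,"rx":0,"ry":0,"rz":0,"hand":0}
    - {"dx":0,"dy":0,"dz":0.001,"rx":0,"ry":0,"rz":0,"hand":0}
    - {"dx":0,"dy":0,"dz":0,"rx":0,"ry":0,"rz":0,"hand":0}

```text
clock: 28.1
position: [537.5, 22.0, 87.3]
eef_rot: [0.789, 0.615, -0.0, -0.0]
contact_force: [-0.4, -1.2, -1.5]
width: 11.3
grip_force: 48.9
```

```bash
python3 -c "
from h import *
st(); print(rel([537.3,22.7,86]))"
```

```text
t 28.1 p [537.5  22.   87.3] x [ 0.245  0.97  -0.   ] y [ 0.97  -0.245 -0.   ] z [-0.  0. -1.] w 11.3 g 48.9 F [-0.4 -1.2 -1.5] M [ 0.02 -0.02  0.04] q [-0.64  0.68  0.71  1.96 -0.65  0.75  0.21]
[ 0.00061036 -0.00035512  0.0013152 ]
```

Emit:
arm_command:
  targets:
    - {"dx":0.0005,"dy":0,"dz":0.001,"rx":0,"ry":0,"rz":0,"hand":0}
    - {"dx":0,"dy":0,"dz":0.001,"rx":0,"ry":0,"rz":0,"hand":0}
    - {"dx":0,"dy":0,"dz":0,"rx":0,"ry":0,"rz":0,"hand":0}

```text
clock: 28.4
position: [537.7, 22.5, 85.4]
eef_rot: [0.789, 0.615, -0.0, 0.0]
contact_force: [-0.1, -0.4, 0.2]
width: 11.4
grip_force: 49.1
```

Emit:
arm_command:
  targets:
    - {"dx":0,"dy":0,"dz":0.001,"rx":0,"ry":0,"rz":0,"hand":0}
    - {"dx":0,"dy":0,"dz":0.001,"rx":0,"ry":0,"rz":0,"hand":0}
    - {"dx":0,"dy":0,"dz":0,"rx":0,"ry":0,"rz":0,"hand":0}

```text
clock: 28.7
position: [537.5, 22.2, 83.3]
eef_rot: [0.789, 0.614, -0.0, -0.0]
contact_force: [-2.1, -1.5, 2.2]
width: 10.9
grip_force: 49.3
```

```bash
python3 -c "
from h import *
st()"
```

```text
t 28.7 p [537.5  22.2  83.3] x [ 0.245  0.97  -0.   ] y [ 0.97  -0.245 -0.   ] z [-0. -0. -1.] w 10.9 g 49.3 F [-2.1 -1.5  2.2] M [-0.41  0.46  0.  ] q [-0.64  0.69  0.71  1.96 -0.66  0.74  0.21]
```

Emit:
arm_command:
  targets:
    - {"dx":0,"dy":0,"dz":0.001,"rx":0,"ry":0,"rz":0,"hand":0}
    - {"dx":0,"dy":0,"dz":0,"rx":0,"ry":0,"rz":0,"hand":0}

```text
clock: 28.9
position: [537.5, 22.1, 82.8]
eef_rot: [0.789, 0.614, -0.0, -0.0]
contact_force: [-7.2, -2.2, 15.2]
width: 11.4
grip_force: 51.1
```

```bash
python3 -c "
from h import *
st()"
```

```text
t 28.9 p [537.5  22.1  82.8] x [0.245 0.97  0.   ] y [ 0.97  -0.245 -0.   ] z [-0.  0. -1.] w 11.4 g 51.1 F [-7.2 -2.2 15.2] M [-0.45  1.37  0.04] q [-0.64  0.69  0.71  1.96 -0.66  0.74  0.21]
```

Lid reached seat height (TCP 82.8) with firm contact. Releasing and checking.

Emit:
arm_command:
  targets:
    - {"dx":0,"dy":0,"dz":-0.0005,"rx":0,"ry":0,"rz":0,"hand":0.1}
    - {"dx":0,"dy":0,"dz":0,"rx":0,"ry":0,"rz":0,"hand":0.3}
    - {"dx":0,"dy":0,"dz":0,"rx":0,"ry":0,"rz":0,"hand":0.35}
    - {"dx":0,"dy":0,"dz":-0.01,"rx":0,"ry":0,"rz":0,"hand":0.35}
    - {"dx":0,"dy":0,"dz":-0.02,"rx":0,"ry":0,"rz":0,"hand":0.35}
    - {"dx":0,"dy":0,"dz":-0.03,"rx":0,"ry":0,"rz":0,"hand":0.35}
    - {"dx":0,"dy":0,"dz":-0.03,"rx":0,"ry":0,"rz":0,"hand":0.35}

```text
clock: 29.6
position: [537.5, 22.3, 174.4]
eef_rot: [0.789, 0.614, -0.0, 0.0]
contact_force: [-0.9, 0.9, -0.0]
width: 30.1
grip_force: 0.0
```

Emit:
arm_command:
  targets:
    - {"dx":0.04,"dy":0.015,"dz":0,"rx":0,"ry":0,"rz":0,"hand":0.5}
    - {"dx":0.04,"dy":0.015,"dz":0,"rx":0,"ry":0,"rz":0,"hand":0.7}
    - {"dx":0.04,"dy":0.015,"dz":0,"rx":0,"ry":0,"rz":0,"hand":1}
    - {"dx":0.04,"dy":0.015,"dz":0,"rx":0,"ry":0,"rz":0,"hand":1}
    - {"dx":0.04,"dy":0,"dz":0,"rx":0,"ry":0,"rz":0,"hand":1}

```text
clock: 30.1
position: [646.3, 202.7, 173.5]
eef_rot: [0.789, 0.614, 0.0, 0.001]
contact_force: [0.2, -0.4, -0.5]
width: 85.4
grip_force: 0.0
```

```bash
python3 - <<'E'
from h import *
st()
c=cam('scene'); save(c,'s9.png',(290,190,340,240),8)
im1=cv2.imread('pics/s9.png'); t=cam('top'); save(t,'t9.png',(213,195,263,245),8); cv2.imwrite('pics/j9.png',np.hstack([im1,cv2.imread('pics/t9.png')]))
for n in(c,t): print('ring',find(n,640,216,80,12,300))
E
```

```text
t 30.1 p [646.3 202.7 173.5] x [ 0.245  0.969 -0.001] y [ 0.969 -0.245  0.001] z [ 0.001 -0.001 -1.   ] w 85.4 g 0.0 F [ 0.2 -0.4 -0.5] M [ 0.   -0.    0.08] q [-0.84  0.78  0.79  1.51 -0.6   1.1  -0.17]
ring (array([ 88.5, 241.8,  12. ]), np.int32(1799), array([411.8, 138.9]), array([39.6, 81.6]))
ring None
```

View pics/j9.png

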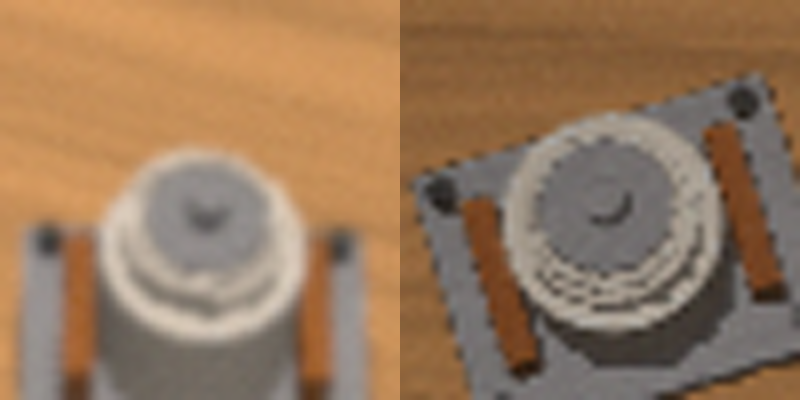

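Lid lies flat and centred (knob at (205,215) scene crop and (607,200) top crop), and the picture budget is now used up. Next I turn the wrist counter-clockwise so one long clockwise screwing stroke is available.

Emit:
arm_command:
  targets:
    - {"dx":0,"dy":0,"dz":0,"rx":0,"ry":0,"rz":-0.13,"hand":1}
    - {"dx":0,"dy":0,"dz":0,"rx":0,"ry":0,"rz":-0.13,"hand":1}
    - {"dx":0,"dy":0,"dz":0,"rx":0,"ry":0,"rz":-0.13,"hand":1}
    - {"dx":0,"dy":0,"dz":0,"rx":0,"ry":0,"rz":-0.13,"hand":1}
    - {"dx":0,"dy":0,"dz":0,"rx":0,"ry":0,"rz":-0.13,"hand":1}
    - {"dx":0,"dy":0,"dz":0,"rx":0,"ry":0,"rz":-0.13,"hand":1}
    - {"dx":0,"dy":0,"dz":0,"rx":0,"ry":0,"rz":-0.13,"hand":1}
    - {"dx":0,"dy":0,"dz":0,"rx":0,"ry":0,"rz":-0.13,"hand":1}

```text
clock: 31.0
position: [644.8, 201.4, 173.6]
eef_rot: [0.377, 0.926, -0.0, 0.0]
contact_force: [-0.3, 0.2, 0.4]
width: 85.2
grip_force: 0.0
```

Emit:
arm_command:
  targets:
    - {"dx":0,"dy":0,"dz":0,"rx":0,"ry":0,"rz":-0.13,"hand":1}
    - {"dx":0,"dy":0,"dz":0,"rx":0,"ry":0,"rz":-0.13,"hand":1}
    - {"dx":0,"dy":0,"dz":0,"rx":0,"ry":0,"rz":-0.13,"hand":1}
    - {"dx":0,"dy":0,"dz":0,"rx":0,"ry":0,"rz":-0.13,"hand":1}
    - {"dx":0,"dy":0,"dz":0,"rx":0,"ry":0,"rz":-0.13,"hand":1}
    - {"dx":0,"dy":0,"dz":0,"rx":0,"ry":0,"rz":-0.13,"hand":1}
    - {"dx":0,"dy":0,"dz":0,"rx":0,"ry":0,"rz":-0.13,"hand":1}
    - {"dx":0,"dy":0,"dz":0,"rx":0,"ry":0,"rz":-0.13,"hand":1}

```text
clock: 31.8
position: [644.8, 201.2, 173.6]
eef_rot: [-0.133, 0.991, -0.0, 0.0]
contact_force: [-0.2, 0.0, -0.3]
width: 85.3
grip_force: 0.0
```

```bash
python3 - <<'E'
from h import *
st()
c=cam('scene'); t=cam('top')
for n in(c,t): print('ring',find(n,641,217,44,12,300)); print('lid',find(n,537,23,23,106.5,120,430,20))
X=cloud(c); m=(np.hypot(X[...,0]-641,X[...,1]-217)<60)&(X[...,2]>8)&(X[...,2]<28); print(m.sum(),np.round(np.percentile(X[m],[2,50,98],axis=0),1).tolist())
print(rel([640.9,217.4,20]))
E
```

```text
t 31.8 p [644.8 201.2 173.6] x [-0.965 -0.264 -0.   ] y [-0.264  0.965 -0.001] z [ 0.001 -0.001 -1.   ] w 85.3 g 0.0 F [-0.2  0.  -0.3] M [-0.03  0.03  0.03] q [-0.55  0.65  0.26  1.5  -0.18  1.02  1.59]
ring (array([207.9, 265.2,  12. ]), np.int32(837), array([412.9, 167.5]), array([28.7, 37.5]))
lid (array([543.8,  22.2, 106.5]), np.int32(78), array([315., 218.]), array([ 9.1, 11.8]))
ring (array([668.8, 222. ,  12. ]), np.int32(12), array([171.4, 181.8]), array([1.9, 6.7]))
lid (array([536.7,  23.9, 106.5]), np.int32(228), array([238.4, 220.4]), array([16. , 16.4]))
341 [[610.6, 185.7, 9.4], [644.9, 215.7, 15.6], [673.7, 245.6, 20.6]]
[-0.00026731  0.0167503   0.15358788]
```

Ring is still at about (641,217). Centring over it, small extra turn, then descending.

Emit:
arm_command:
  targets:
    - {"dx":0,"dy":0.0165,"dz":0.03,"rx":0,"ry":0,"rz":0,"hand":1}
    - {"dx":0,"dy":0,"dz":0.03,"rx":0,"ry":0,"rz":-0.13,"hand":1}
    - {"dx":0,"dy":0,"dz":0.03,"rx":0,"ry":0,"rz":-0.13,"hand":1}
    - {"dx":0,"dy":0,"dz":0.03,"rx":0,"ry":0,"rz":0,"hand":1}
    - {"dx":0,"dy":0,"dz":0.03,"rx":0,"ry":0,"rz":0,"hand":1}
    - {"dx":0,"dy":0,"dz":0.03,"rx":0,"ry":0,"rz":0,"hand":1}
    - {"dx":0,"dy":0,"dz":0.01,"rx":0,"ry":0,"rz":0,"hand":1}
    - {"dx":0,"dy":0,"dz":0,"rx":0,"ry":0,"rz":0,"hand":1}

```text
clock: 32.7
position: [639.9, 217.2, -17.9]
eef_rot: [-0.257, 0.966, -0.0, -0.001]
contact_force: [-0.4, 0.0, 0.7]
width: 85.4
grip_force: 0.0
```

Emit:
arm_command:
  targets:
    - {"dx":0,"dy":0,"dz":0.002,"rx":0,"ry":0,"rz":0,"hand":1}
    - {"dx":0,"dy":0,"dz":0.002,"rx":0,"ry":0,"rz":0,"hand":1}
    - {"dx":0,"dy":0,"dz":0.002,"rx":0,"ry":0,"rz":0,"hand":1}
    - {"dx":0,"dy":0,"dz":0,"rx":0,"ry":0,"rz":0,"hand":1}

```text
clock: 33.1
position: [640.7, 217.8, -22.7]
eef_rot: [-0.258, 0.966, 0.0, 0.0]
contact_force: [-0.1, 0.4, 0.4]
width: 85.0
grip_force: 0.0
```

```bash
python3 - <<'E'
from h import *
st(); print(rel([640.9,217.4,-25]))
c=cam('scene'); X=cloud(c); s=robot.observe(); y=R.from_quat(s['eef_rot']).as_matrix()[:,1]
for k in(-1,1):
    p=s['position']+k*48*y; m=(np.hypot(X[...,0]-p[0],X[...,1]-p[1])<18)&(X[...,2]>6)&(X[...,2]<60)&(c['img'].sum(-1)<330); Q=X[m]; print(k,np.round(p),len(Q),np.round(np.sort(Q[:,2])[:8]) if len(Q) else '')
E
```

```text
t 33.1 p [640.7 217.8 -22.7] x [-0.867 -0.499 -0.001] y [-0.499  0.867 -0.   ] z [ 0.  0. -1.] w 85.0 g 0.0 F [-0.1  0.4  0.4] M [-0.01  0.03  0.03] q [-0.5   0.89  0.13  1.58 -0.17  0.68  1.81]
[-1.18266044e-06 -4.48522455e-04  2.30923066e-03]
-1 [665. 176. -23.] 36 [ 9.  9. 11. 12. 12. 13. 15. 15.]
1 [617. 259. -23.] 32 [10. 13. 15. 18. 19. 19. 20. 23.]
```

Emit:
arm_command:
  targets:
    - {"dx":0,"dy":0,"dz":0.002,"rx":0,"ry":0,"rz":0,"hand":1}
    - {"dx":0,"dy":0,"dz":0,"rx":0,"ry":0,"rz":0,"hand":0.8}
    - {"dx":0,"dy":0,"dz":0,"rx":0,"ry":0,"rz":0,"hand":0}
    - {"dx":0,"dy":0,"dz":0,"rx":0,"ry":0,"rz":0,"hand":0}
    - {"dx":0,"dy":0,"dz":0,"rx":0,"ry":0,"rz":0,"hand":0}
    - {"dx":0,"dy":0,"dz":0,"rx":0,"ry":0,"rz":0,"hand":0}
  grip_force: 25

```text
clock: 33.75
position: [640.5, 217.6, -24.9]
eef_rot: [-0.258, 0.966, -0.0, 0.0]
contact_force: [-2.7, -0.8, 5.9]
width: 65.4
grip_force: 27.4
```

Ring is held (65.4). I'll centre it in the other axis too: open, turn +90°, squeeze, open, turn back and grip.

Emit:
arm_command:
  targets:
    - {"dx":0,"dy":0,"dz":0,"rx":0,"ry":0,"rz":0,"hand":1}
    - {"dx":0,"dy":0,"dz":0,"rx":0,"ry":0,"rz":0,"hand":1}
    - {"dx":0,"dy":0,"dz":0,"rx":0,"ry":0,"rz":0,"hand":1}
    - {"dx":0,"dy":0,"dz":0,"rx":0,"ry":0,"rz":0.13,"hand":1}
    - {"dx":0,"dy":0,"dz":0,"rx":0,"ry":0,"rz":0.13,"hand":1}
    - {"dx":0,"dy":0,"dz":0,"rx":0,"ry":0,"rz":0.13,"hand":1}
    - {"dx":0,"dy":0,"dz":0,"rx":0,"ry":0,"rz":0.13,"hand":1}
    - {"dx":0,"dy":0,"dz":0,"rx":0,"ry":0,"rz":0.13,"hand":1}

```text
clock: 34.55
position: [640.5, 217.7, -25.2]
eef_rot: [0.067, 0.998, 0.0, -0.0]
contact_force: [0.9, 0.6, -0.4]
width: 85.5
grip_force: 0.0
```

Emit:
arm_command:
  targets:
    - {"dx":0,"dy":0,"dz":0,"rx":0,"ry":0,"rz":0.13,"hand":1}
    - {"dx":0,"dy":0,"dz":0,"rx":0,"ry":0,"rz":0.13,"hand":1}
    - {"dx":0,"dy":0,"dz":0,"rx":0,"ry":0,"rz":0.13,"hand":1}
    - {"dx":0,"dy":0,"dz":0,"rx":0,"ry":0,"rz":0.13,"hand":1}
    - {"dx":0,"dy":0,"dz":0,"rx":0,"ry":0,"rz":0.13,"hand":1}
    - {"dx":0,"dy":0,"dz":0,"rx":0,"ry":0,"rz":0.13,"hand":1}
    - {"dx":0,"dy":0,"dz":0,"rx":0,"ry":0,"rz":0.13,"hand":1}
    - {"dx":0,"dy":0,"dz":0,"rx":0,"ry":0,"rz":0,"hand":1}

```text
clock: 35.35
position: [640.3, 217.9, -25.4]
eef_rot: [0.497, 0.868, -0.0, 0.0]
contact_force: [-0.9, -0.3, 0.8]
width: 85.5
grip_force: 0.0
```

Emit:
arm_command:
  targets:
    - {"dx":0,"dy":0,"dz":0,"rx":0,"ry":0,"rz":0,"hand":0.8}
    - {"dx":0,"dy":0,"dz":0,"rx":0,"ry":0,"rz":0,"hand":0}
    - {"dx":0,"dy":0,"dz":0,"rx":0,"ry":0,"rz":0,"hand":0}
    - {"dx":0,"dy":0,"dz":0,"rx":0,"ry":0,"rz":0,"hand":0}
    - {"dx":0,"dy":0,"dz":0,"rx":0,"ry":0,"rz":0,"hand":0}
  grip_force: 25

```text
clock: 35.85
position: [640.4, 217.7, -24.7]
eef_rot: [0.495, 0.869, 0.0, -0.0]
contact_force: [-3.4, 0.0, 7.6]
width: 67.5
grip_force: 26.3
```

```bash
python3 -c "
from h import *
st()"
```

```text
t 35.85 p [640.4 217.7 -24.7] x [-0.511  0.86   0.001] y [0.86  0.511 0.   ] z [-0.     0.001 -1.   ] w 67.5 g 26.3 F [-3.4  0.   7.6] M [0.03 0.74 0.06] q [-0.73  0.97  0.52  1.6  -0.64  0.75  0.62]
```

Emit:
arm_command:
  targets:
    - {"dx":0,"dy":0,"dz":0,"rx":0,"ry":0,"rz":0,"hand":1}
    - {"dx":0,"dy":0,"dz":0,"rx":0,"ry":0,"rz":0,"hand":1}
    - {"dx":0,"dy":0,"dz":0,"rx":0,"ry":0,"rz":0,"hand":1}
    - {"dx":0,"dy":0,"dz":0,"rx":0,"ry":0,"rz":-0.13,"hand":1}
    - {"dx":0,"dy":0,"dz":0,"rx":0,"ry":0,"rz":-0.13,"hand":1}
    - {"dx":0,"dy":0,"dz":0,"rx":0,"ry":0,"rz":-0.13,"hand":1}
    - {"dx":0,"dy":0,"dz":0,"rx":0,"ry":0,"rz":-0.13,"hand":1}
    - {"dx":0,"dy":0,"dz":0,"rx":0,"ry":0,"rz":-0.13,"hand":1}

```text
clock: 36.65
position: [640.5, 217.6, -25.1]
eef_rot: [0.19, 0.982, -0.0, 0.0]
contact_force: [0.3, 0.5, -0.2]
width: 85.4
grip_force: 0.0
```

Emit:
arm_command:
  targets:
    - {"dx":0,"dy":0,"dz":0,"rx":0,"ry":0,"rz":-0.13,"hand":1}
    - {"dx":0,"dy":0,"dz":0,"rx":0,"ry":0,"rz":-0.13,"hand":1}
    - {"dx":0,"dy":0,"dz":0,"rx":0,"ry":0,"rz":-0.13,"hand":1}
    - {"dx":0,"dy":0,"dz":0,"rx":0,"ry":0,"rz":-0.13,"hand":1}
    - {"dx":0,"dy":0,"dz":0,"rx":0,"ry":0,"rz":-0.13,"hand":1}
    - {"dx":0,"dy":0,"dz":0,"rx":0,"ry":0,"rz":-0.13,"hand":1}
    - {"dx":0,"dy":0,"dz":0,"rx":0,"ry":0,"rz":-0.13,"hand":1}
    - {"dx":0,"dy":0,"dz":0,"rx":0,"ry":0,"rz":0,"hand":1}

```text
clock: 37.45
position: [640.7, 217.4, -25.0]
eef_rot: [-0.259, 0.966, 0.0, 0.0]
contact_force: [0.3, -0.4, -0.9]
width: 85.0
grip_force: 0.0
```

Emit:
arm_command:
  targets:
    - {"dx":0,"dy":0,"dz":0,"rx":0,"ry":0,"rz":0,"hand":0.8}
    - {"dx":0,"dy":0,"dz":0,"rx":0,"ry":0,"rz":0,"hand":0}
    - {"dx":0,"dy":0,"dz":0,"rx":0,"ry":0,"rz":0,"hand":0}
    - {"dx":0,"dy":0,"dz":0,"rx":0,"ry":0,"rz":0,"hand":0}
    - {"dx":0,"dy":0,"dz":0,"rx":0,"ry":0,"rz":0,"hand":0}
  grip_force: 70

```text
clock: 37.95
position: [640.6, 217.7, -24.5]
eef_rot: [-0.257, 0.966, -0.0, 0.0]
contact_force: [-3.7, -1.9, 11.2]
width: 64.2
grip_force: 75.7
```

Emit:
arm_command:
  targets:
    - {"dx":0,"dy":0,"dz":-0.01,"rx":0,"ry":0,"rz":0,"hand":0}
    - {"dx":0,"dy":0,"dz":-0.02,"rx":0,"ry":0,"rz":0,"hand":0}
    - {"dx":0,"dy":0,"dz":-0.03,"rx":0,"ry":0,"rz":0,"hand":0}
    - {"dx":0,"dy":0,"dz":-0.03,"rx":0,"ry":0,"rz":0,"hand":0}
    - {"dx":0,"dy":0,"dz":-0.03,"rx":0,"ry":0,"rz":0,"hand":0}
    - {"dx":0,"dy":0,"dz":-0.03,"rx":0,"ry":0,"rz":0,"hand":0}
    - {"dx":0,"dy":0,"dz":0,"rx":0,"ry":0,"rz":0,"hand":0}

```text
clock: 38.65
position: [642.5, 218.4, 129.6]
eef_rot: [-0.257, 0.966, 0.0, 0.003]
contact_force: [-0.0, -0.2, -0.5]
width: 64.4
grip_force: 77.9
```

```bash
python3 -c "
from h import *
st(); print(rel([537.5,22.6,125]))
c=cam('scene'); X=cloud(c); s=robot.observe()['position']; m=(np.hypot(X[...,0]-s[0],X[...,1]-s[1])<45)&(X[...,2]>130)&(X[...,2]<175)&(c['img'].sum(-1)>280); print(m.sum(),np.round(np.percentile(X[m],[2,50,98],axis=0)).tolist())
print('lid',find(c,537,23,23,106.5,120,430,20)); print(find(cam('top'),537,23,23,106.5,120,430,20))"
```

```text
t 38.65 p [642.5 218.4 129.6] x [-0.868 -0.497 -0.006] y [-0.497  0.868 -0.001] z [ 0.006  0.002 -1.   ] w 64.4 g 77.9 F [-0.  -0.2 -0.5] M [ 0.05 -0.01  0.01] q [-0.53  0.69  0.18  1.53 -0.14  0.93  1.79]
[ 0.18844934 -0.11772197  0.00356663]
236 [[624.0, 199.0, 162.0], [660.0, 231.0, 170.0], [677.0, 250.0, 173.0]]
lid (array([543.4,  24.8, 106.5]), np.int32(74), array([315.9, 218.1]), array([10. , 10.5]))
(array([536.6,  23.8, 106.5]), np.int32(228), array([238.5, 220.4]), array([16. , 16.4]))
```

Emit:
arm_command:
  targets:
    - {"dx":0.0315,"dy":-0.0196,"dz":0,"rx":0,"ry":0,"rz":0,"hand":0}
    - {"dx":0.0315,"dy":-0.0196,"dz":0,"rx":0,"ry":0,"rz":0,"hand":0}
    - {"dx":0.0315,"dy":-0.0196,"dz":0,"rx":0,"ry":0,"rz":0,"hand":0}
    - {"dx":0.0315,"dy":-0.0196,"dz":0,"rx":0,"ry":0,"rz":0,"hand":0}
    - {"dx":0.0315,"dy":-0.0196,"dz":0,"rx":0,"ry":0,"rz":0,"hand":0}
    - {"dx":0.0315,"dy":-0.0196,"dz":0,"rx":0,"ry":0,"rz":0,"hand":0}
    - {"dx":0,"dy":0,"dz":0,"rx":0,"ry":0,"rz":0,"hand":0}
    - {"dx":0,"dy":0,"dz":0,"rx":0,"ry":0,"rz":0,"hand":0}

```text
clock: 39.55
position: [534.8, 20.9, 124.4]
eef_rot: [-0.257, 0.966, 0.0, -0.001]
contact_force: [0.1, 0.9, -0.3]
width: 64.2
grip_force: 77.8
```

```bash
python3 -c "
from h import *
st(); print(rel([537.0,22.4,90]))"
```

```text
t 39.55 p [534.8  20.9 124.4] x [-0.868 -0.497  0.001] y [-0.497  0.868  0.   ] z [-0.001 -0.    -1.   ] w 64.2 g 77.8 F [ 0.1  0.9 -0.3] M [ 0.07 -0.04  0.04] q [-0.28  0.5   0.18  1.92 -0.13  0.73  2.06]
[-0.00268724  0.00014014  0.03436633]
```

Emit:
arm_command:
  targets:
    - {"dx":-0.0025,"dy":0,"dz":0.015,"rx":0,"ry":0,"rz":0,"hand":0}
    - {"dx":0,"dy":0,"dz":0.012,"rx":0,"ry":0,"rz":0,"hand":0}
    - {"dx":0,"dy":0,"dz":0.009,"rx":0,"ry":0,"rz":0,"hand":0}
    - {"dx":0,"dy":0,"dz":0,"rx":0,"ry":0,"rz":0,"hand":0}
    - {"dx":0,"dy":0,"dz":0,"rx":0,"ry":0,"rz":0,"hand":0}

```text
clock: 40.05
position: [537.5, 22.9, 88.8]
eef_rot: [-0.258, 0.966, -0.0, -0.0]
contact_force: [0.3, -0.2, -0.6]
width: 64.1
grip_force: 77.8
```

```bash
python3 -c "
from h import *
st(); print(rel([537.0,22.4,80]))"
```

```text
t 40.05 p [537.5  22.9  88.8] x [-0.867 -0.499  0.001] y [-0.499  0.867  0.   ] z [-0.001 -0.    -1.   ] w 64.1 g 77.8 F [ 0.3 -0.2 -0.6] M [-0.01  0.04  0.01] q [-0.27  0.56  0.16  1.94 -0.14  0.66  2.07]
[ 0.00062058 -0.00016747  0.00877146]
```

Emit:
arm_command:
  targets:
    - {"dx":0.0005,"dy":0,"dz":0.002,"rx":0,"ry":0,"rz":0,"hand":0}
    - {"dx":0,"dy":0,"dz":0.002,"rx":0,"ry":0,"rz":0,"hand":0}
    - {"dx":0,"dy":0,"dz":0.001,"rx":0,"ry":0,"rz":0,"hand":0}
    - {"dx":0,"dy":0,"dz":0.001,"rx":0,"ry":0,"rz":0,"hand":0}
    - {"dx":0,"dy":0,"dz":0.001,"rx":0,"ry":0,"rz":0,"hand":0}

```text
clock: 40.55
position: [537.1, 22.5, 81.9]
eef_rot: [-0.258, 0.966, -0.0, 0.0]
contact_force: [-1.0, -0.1, -0.5]
width: 64.0
grip_force: 77.8
```

Emit:
arm_command:
  targets:
    - {"dx":0,"dy":0,"dz":0.001,"rx":0,"ry":0,"rz":0,"hand":0}
    - {"dx":0,"dy":0,"dz":0.001,"rx":0,"ry":0,"rz":0,"hand":0}
    - {"dx":0,"dy":0,"dz":0,"rx":0,"ry":0,"rz":0,"hand":0}

```text
clock: 40.85
position: [537.0, 22.5, 79.8]
eef_rot: [-0.258, 0.966, -0.0, -0.0]
contact_force: [-1.0, -0.5, -0.0]
width: 64.1
grip_force: 77.8
```

```bash
python3 -c "
from h import *
st()"
```

```text
t 40.85 p [537.   22.5  79.8] x [-0.867 -0.499  0.   ] y [-0.499  0.867  0.   ] z [-0. -0. -1.] w 64.1 g 77.8 F [-1.  -0.5 -0. ] M [ 0.01 -0.05 -0.02] q [-0.27  0.57  0.16  1.94 -0.14  0.64  2.07]
```

Underside is now level with the rim. Continuing down to find the thread bars.

Emit:
arm_command:
  targets:
    - {"dx":0,"dy":0,"dz":0.001,"rx":0,"ry":0,"rz":0,"hand":0}
    - {"dx":0,"dy":0,"dz":0.001,"rx":0,"ry":0,"rz":0,"hand":0}
    - {"dx":0,"dy":0,"dz":0,"rx":0,"ry":0,"rz":0,"hand":0}

```text
clock: 41.15
position: [537.0, 22.5, 77.8]
eef_rot: [-0.258, 0.966, -0.0, -0.0]
contact_force: [-0.5, -0.1, -1.1]
width: 64.2
grip_force: 77.8
```

Emit:
arm_command:
  targets:
    - {"dx":0,"dy":0,"dz":0.001,"rx":0,"ry":0,"rz":0,"hand":0}
    - {"dx":0,"dy":0,"dz":0.001,"rx":0,"ry":0,"rz":0,"hand":0}
    - {"dx":0,"dy":0,"dz":0,"rx":0,"ry":0,"rz":0,"hand":0}

```text
clock: 41.45
position: [536.9, 22.4, 75.7]
eef_rot: [-0.258, 0.966, -0.0, -0.0]
contact_force: [-0.1, -1.3, -0.7]
width: 64.4
grip_force: 77.8
```

```bash
python3 -c "
from h import *
st()"
```

```text
t 41.45 p [536.9  22.4  75.7] x [-0.867 -0.499  0.   ] y [-0.499  0.867  0.   ] z [-0. -0. -1.] w 64.4 g 77.8 F [-0.1 -1.3 -0.7] M [-0.26  0.11  0.02] q [-0.27  0.58  0.16  1.95 -0.14  0.63  2.08]
```

Emit:
arm_command:
  targets:
    - {"dx":0,"dy":0,"dz":0.001,"rx":0,"ry":0,"rz":0,"hand":0}
    - {"dx":0,"dy":0,"dz":0.001,"rx":0,"ry":0,"rz":0,"hand":0}
    - {"dx":0,"dy":0,"dz":0,"rx":0,"ry":0,"rz":0,"hand":0}

```text
clock: 41.75
position: [537.1, 22.4, 74.7]
eef_rot: [-0.258, 0.966, 0.0, 0.0]
contact_force: [-6.7, -0.6, 20.1]
width: 63.7
grip_force: 80.2
```

```bash
python3 -c "
from h import *
st()"
```

```text
t 41.75 p [537.1  22.4  74.7] x [-0.867 -0.499 -0.   ] y [-0.499  0.867 -0.   ] z [ 0.  0. -1.] w 63.7 g 80.2 F [-6.7 -0.6 20.1] M [-0.44  1.48  0.02] q [-0.27  0.58  0.16  1.95 -0.15  0.63  2.08]
```

Tabs rest on the bars at TCP 74.7. Turning clockwise while following the pitch.

Emit:
arm_command:
  targets:
    - {"dx":0,"dy":0,"dz":0,"rx":0,"ry":0,"rz":0.1,"hand":0}
    - {"dx":0,"dy":0,"dz":0.0004,"rx":0,"ry":0,"rz":0.1,"hand":0}
    - {"dx":0,"dy":0,"dz":0.0004,"rx":0,"ry":0,"rz":0.1,"hand":0}
    - {"dx":0,"dy":0,"dz":0.0004,"rx":0,"ry":0,"rz":0.1,"hand":0}

```text
clock: 42.15
position: [537.5, 21.7, 73.2]
eef_rot: [-0.059, 0.998, -0.0, 0.001]
contact_force: [-1.4, -5.1, 10.8]
width: 64.0
grip_force: 79.3
```

```bash
python3 -c "
from h import *
st()"
```

```text
t 42.15 p [537.5  21.7  73.2] x [-0.993 -0.118 -0.001] y [-0.118  0.993 -0.001] z [ 0.001 -0.001 -1.   ] w 64.0 g 79.3 F [-1.4 -5.1 10.8] M [-1.38  0.51  0.28] q [-0.34  0.59  0.27  1.95 -0.25  0.63  1.77]
```

Emit:
arm_command:
  targets:
    - {"dx":0,"dy":0,"dz":0.0005,"rx":0,"ry":0,"rz":0.12,"hand":0}
    - {"dx":0,"dy":0,"dz":0.0005,"rx":0,"ry":0,"rz":0.12,"hand":0}
    - {"dx":0,"dy":0,"dz":0.0005,"rx":0,"ry":0,"rz":0.12,"hand":0}
    - {"dx":0,"dy":0,"dz":0.0005,"rx":0,"ry":0,"rz":0.12,"hand":0}

```text
clock: 42.55
position: [537.6, 21.6, 71.4]
eef_rot: [0.181, 0.984, -0.0, 0.001]
contact_force: [-3.6, -5.0, 14.5]
width: 64.3
grip_force: 79.7
```

```bash
python3 -c "
from h import *
st()"
```

```text
t 42.55 p [537.6  21.6  71.4] x [-0.935  0.355 -0.001] y [ 0.355  0.935 -0.   ] z [ 0.001 -0.001 -1.   ] w 64.3 g 79.7 F [-3.6 -5.  14.5] M [-1.41  0.92  0.35] q [-0.44  0.62  0.4   1.96 -0.38  0.64  1.41]
```

Emit:
arm_command:
  targets:
    - {"dx":0,"dy":0,"dz":0.0006,"rx":0,"ry":0,"rz":0.12,"hand":0}
    - {"dx":0,"dy":0,"dz":0.0006,"rx":0,"ry":0,"rz":0.12,"hand":0}
    - {"dx":0,"dy":0,"dz":0.0006,"rx":0,"ry":0,"rz":0.12,"hand":0}
    - {"dx":0,"dy":0,"dz":0.0006,"rx":0,"ry":0,"rz":0.12,"hand":0}

```text
clock: 42.95
position: [537.1, 22.2, 68.4]
eef_rot: [0.409, 0.912, -0.0, 0.0]
contact_force: [-1.3, -2.8, -0.5]
width: 64.2
grip_force: 77.9
```

```bash
python3 -c "
from h import *
st()"
```

```text
t 42.95 p [537.1  22.2  68.4] x [-0.665  0.747 -0.   ] y [ 0.747  0.665 -0.   ] z [ 0. -0. -1.] w 64.2 g 77.9 F [-1.3 -2.8 -0.5] M [-0.63  0.29  0.08] q [-0.52  0.65  0.52  1.96 -0.52  0.66  1.06]
```

Ran off the bar end. Lowering on to the lid.

Emit:
arm_command:
  targets:
    - {"dx":0,"dy":0,"dz":0.0007,"rx":0,"ry":0,"rz":0.05,"hand":0}
    - {"dx":0,"dy":0,"dz":0.0007,"rx":0,"ry":0,"rz":0.05,"hand":0}
    - {"dx":0,"dy":0,"dz":0,"rx":0,"ry":0,"rz":0,"hand":0}

```text
clock: 43.25
position: [537.3, 22.2, 67.6]
eef_rot: [0.453, 0.892, 0.0, 0.0]
contact_force: [-5.1, -3.1, 17.6]
width: 64.0
grip_force: 80.0
```

```bash
python3 -c "
from h import *
st()"
```

```text
t 43.25 p [537.3  22.2  67.6] x [-0.59   0.807 -0.   ] y [0.807 0.59  0.001] z [ 0.001  0.    -1.   ] w 64.0 g 80.0 F [-5.1 -3.1 17.6] M [-0.26  1.03 -0.01] q [-0.54  0.66  0.55  1.96 -0.55  0.67  0.99]
```

Emit:
arm_command:
  targets:
    - {"dx":0,"dy":0,"dz":0,"rx":0,"ry":0,"rz":0.12,"hand":0}
    - {"dx":0,"dy":0,"dz":0,"rx":0,"ry":0,"rz":0.12,"hand":0}
    - {"dx":0,"dy":0,"dz":0,"rx":0,"ry":0,"rz":0.12,"hand":0}
    - {"dx":0,"dy":0,"dz":0,"rx":0,"ry":0,"rz":0.12,"hand":0}
    - {"dx":0,"dy":0,"dz":0,"rx":0,"ry":0,"rz":0.12,"hand":0}
    - {"dx":0,"dy":0,"dz":0,"rx":0,"ry":0,"rz":0.12,"hand":0}
    - {"dx":0,"dy":0,"dz":0,"rx":0,"ry":0,"rz":0.12,"hand":0}
  grip_force: 110

```text
clock: 43.95
position: [537.5, 21.7, 67.8]
eef_rot: [0.778, 0.628, 0.0, 0.001]
contact_force: [-7.0, -5.4, 19.4]
width: 62.8
grip_force: 115.0
```

```bash
python3 -c "
from h import *
st()"
```

```text
t 43.95 p [537.5  21.7  67.8] x [ 0.211  0.978 -0.   ] y [ 0.978 -0.211  0.001] z [ 0.001 -0.    -1.   ] w 62.8 g 115.0 F [-7.  -5.4 19.4] M [-0.91  1.28  0.31] q [-0.68  0.74  0.77  1.97 -0.77  0.75  0.35]
```

Emit:
arm_command:
  targets:
    - {"dx":0,"dy":0,"dz":0,"rx":0,"ry":0,"rz":0.1,"hand":0}
    - {"dx":0,"dy":0,"dz":0,"rx":0,"ry":0,"rz":0.1,"hand":0}
    - {"dx":0,"dy":0,"dz":0,"rx":0,"ry":0,"rz":0.1,"hand":0}

```text
clock: 44.25
position: [537.0, 22.0, 67.5]
eef_rot: [0.863, 0.506, 0.0, 0.0]
contact_force: [-9.0, -3.1, 16.2]
width: 63.2
grip_force: 116.0
```

```bash
python3 -c "
from h import *
st()"
```

```text
t 44.25 p [537.   22.   67.5] x [ 0.488  0.873 -0.   ] y [ 0.873 -0.488  0.   ] z [ 0. -0. -1.] w 63.2 g 116.0 F [-9.  -3.1 16.2] M [-0.9   1.39  1.29] q [-0.72  0.78  0.85  1.97 -0.84  0.79  0.12]
```

Emit:
arm_command:
  targets:
    - {"dx":0,"dy":0,"dz":0,"rx":0,"ry":0,"rz":0.05,"hand":0}
    - {"dx":0,"dy":0,"dz":0,"rx":0,"ry":0,"rz":0,"hand":0}

```text
clock: 44.45
position: [537.0, 22.0, 67.4]
eef_rot: [0.875, 0.485, -0.0, 0.0]
contact_force: [-8.3, -2.6, 16.9]
width: 63.0
grip_force: 116.1
```

```bash
python3 -c "
from h import *
st()"
```

```text
t 44.45 p [537.   22.   67.4] x [ 0.53   0.848 -0.   ] y [ 0.848 -0.53   0.   ] z [ 0.    -0.001 -1.   ] w 63.0 g 116.1 F [-8.3 -2.6 16.9] M [-0.69  1.12  0.15] q [-0.72  0.79  0.86  1.97 -0.85  0.79  0.08]
```

Emit:
arm_command:
  targets:
    - {"dx":0,"dy":0,"dz":0,"rx":0,"ry":0,"rz":0.08,"hand":0}
    - {"dx":0,"dy":0,"dz":0,"rx":0,"ry":0,"rz":0.08,"hand":0}

```text
clock: 44.65
position: [536.6, 21.8, 67.2]
eef_rot: [0.91, 0.414, -0.001, 0.0]
contact_force: [-0.8, -0.6, 3.6]
width: 63.1
grip_force: 118.8
```

```bash
python3 -c "
from h import *
st()"
```

```text
t 44.65 p [536.6  21.8  67.2] x [ 0.657  0.754 -0.002] y [ 0.754 -0.657  0.   ] z [-0.001 -0.001 -1.   ] w 63.1 g 118.8 F [-0.8 -0.6  3.6] M [-0.38 -0.37  1.86] q [-0.74  0.81  0.9   1.97 -0.89  0.81 -0.05]
```

Emit:
arm_command:
  targets:
    - {"dx":0,"dy":0,"dz":0,"rx":0,"ry":0,"rz":0.08,"hand":0}
    - {"dx":0,"dy":0,"dz":0,"rx":0,"ry":0,"rz":0.08,"hand":0}

```text
clock: 44.85
position: [536.8, 22.1, 67.3]
eef_rot: [0.941, 0.339, -0.0, 0.0]
contact_force: [-8.8, -5.0, 13.8]
width: 62.8
grip_force: 121.7
```

```bash
python3 -c "
from h import *
st()"
```

```text
t 44.85 p [536.8  22.1  67.3] x [ 0.77   0.638 -0.001] y [ 0.638 -0.77   0.   ] z [-0.    -0.001 -1.   ] w 62.8 g 121.7 F [-8.8 -5.  13.8] M [-1.01  1.24  3.49] q [-0.76  0.83  0.93  1.97 -0.92  0.84 -0.18]
```

Moment is 3.5 N m, so it's at the hard stop. Releasing and withdrawing.

Emit:
arm_command:
  targets:
    - {"dx":0,"dy":0,"dz":0,"rx":0,"ry":0,"rz":0,"hand":0}
    - {"dx":0,"dy":0,"dz":0,"rx":0,"ry":0,"rz":0,"hand":1}
    - {"dx":0,"dy":0,"dz":0,"rx":0,"ry":0,"rz":0,"hand":1}
    - {"dx":0,"dy":0,"dz":0,"rx":0,"ry":0,"rz":0,"hand":1}
    - {"dx":0,"dy":0,"dz":0,"rx":0,"ry":0,"rz":0,"hand":1}
    - {"dx":0,"dy":0,"dz":-0.01,"rx":0,"ry":0,"rz":0,"hand":1}
    - {"dx":0,"dy":0,"dz":-0.03,"rx":0,"ry":0,"rz":0,"hand":1}
    - {"dx":0,"dy":0,"dz":-0.04,"rx":0,"ry":0,"rz":0,"hand":1}

```text
clock: 45.65
position: [536.3, 22.2, 147.7]
eef_rot: [0.941, 0.34, -0.001, -0.0]
contact_force: [0.3, 1.1, 0.5]
width: 85.2
grip_force: 0.0
```

Emit:
arm_command:
  targets:
    - {"dx":0.03,"dy":0,"dz":-0.03,"rx":0,"ry":0,"rz":0,"hand":1}
    - {"dx":0.04,"dy":0,"dz":0,"rx":0,"ry":0,"rz":0,"hand":1}
    - {"dx":0.04,"dy":0,"dz":0,"rx":0,"ry":0,"rz":0,"hand":1}
    - {"dx":0.04,"dy":0,"dz":0,"rx":0,"ry":0,"rz":0,"hand":1}
    - {"dx":0,"dy":0,"dz":0,"rx":0,"ry":0,"rz":0,"hand":1}

```text
clock: 46.15
position: [654.7, 122.2, 176.7]
eef_rot: [0.94, 0.342, 0.0, 0.0]
contact_force: [-0.7, -0.6, 0.0]
width: 85.4
grip_force: 0.0
```

```bash
python3 - <<'E'
from h import *
st()
for n in('scene','top'):
    c=cam(n); X=cloud(c); I=c['img'].astype(int); D=np.hypot(X[...,0]-537,X[...,1]-22.5)
    m=(D<32)&(D>18)&(X[...,2]>100); P=X[m]
    A=np.c_[P[:,:2]-[537,22.5],np.ones(len(P))]; k=np.abs(P[:,2]-np.median(P[:,2]))<5; s=np.linalg.lstsq(A[k],P[k,2],rcond=None)[0]
    print(n,m.sum(),'top z',s[2],'tilt',s[:2]); print(find(c,537,22.5,33,109,330))
    m=D<8; print('knob',np.round(np.percentile(X[m][:,2],[10,50,90]),1))
    m=(np.hypot(X[...,0]-465,X[...,1]-346)<45)&(X[...,2]>40)&(X[...,2]<75); print('funnel',m.sum(),np.median(X[m],0))
E
```

```text
t 46.15 p [654.7 122.2 176.7] x [0.766 0.643 0.   ] y [ 0.643 -0.766  0.001] z [ 0.001 -0.    -1.   ] w 85.4 g 0.0 F [-0.7 -0.6  0. ] M [-0.02  0.02  0.03] q [-0.84  0.88  1.04  1.55 -0.8   1.19 -0.51]
scene 230 top z 107.44676230339331 tilt [0.02381934 0.00983962]
(array([540.8,  23.5, 109. ]), np.int32(330), array([315.8, 216.8]), array([18.2, 21.8]))
knob [104.4 115.9 120. ]
funnel 164 [472.78270167 344.00508537  50.58961721]
top 329 top z 109.1904240662468 tilt [0.02301261 0.00532448]
(array([536.7,  22.6, 109. ]), np.int32(468), array([238.9, 220.2]), array([23.9, 24.5]))
knob [105.3 118.9 121.7]
funnel 77 [452.18642291 323.20349665  54.59340567]
```

```bash
python3 - <<'E'
from h import *
for n in('top','scene'):
    c=cam(n); X=cloud(c); I=c['img'].astype(int)
    m=(X[...,2]>7)&(X[...,2]<45)&(I.max(-1)-I.min(-1)<35)&(np.abs(X[...,1])<700)&(X[...,0]>150)&(X[...,0]<950)
    k,l,s,_=cv2.connectedComponentsWithStats(m.astype(np.uint8))
    print(n,[(np.round(np.median(X[l==i],0)).astype(int).tolist(),int(s[i,4])) for i in range(1,k) if 8<s[i,4]<80])
E
```

```text
top [([927, 359, 35], 13), ([721, 33, 25], 41), ([580, -394, 27], 75), ([519, 627, 30], 74), ([481, 313, 9], 10), ([465, 322, 8], 10), ([455, 306, 9], 18), ([432, 372, 8], 9), ([406, -446, 12], 34), ([413, 384, 8], 13), ([413, 371, 8], 11), ([391, 361, 8], 9)]
scene [([621, -397, 34], 77), ([521, -20, 12], 11), ([493, 333, 38], 44), ([565, 88, 12], 26), ([773, 49, 30], 48)]
```

No nozzle is left on the bench, and the ring top measures about 109 mm as expected when seated. Handing in.

```bash
python3 -c "
from h import *
print(robot.finish_job())"
```

```text
the job is handed in; nothing more can be done
None
```

I handed the job in with the funnel in the tray, both nozzles dropped in the jar, the lid seated and the ring screwed down to its hard stop; the judge returned no verdict, so whether it passed is not known.

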